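# Pack the hose adapters away in the T-handle box

### The arm

A 6-joint arm with a two-finger parallel gripper is mounted at the origin on the work surface. World frame = base frame: x ahead of the robot, y to its left, z up, the work surface at z = 0. Lengths are in m, angles in rad, forces in N, time in s.
With the tool pointing down it reaches from about 0.225 to 0.875 m from the base axis. Payload 3.4 kg.
Tool frame: the origin (TCP) lies between the finger pads; the fingertips stand 8 mm ahead of it and the grasp point (between the pads) lies 11 mm behind it; z points along the fingers, y is the direction in which the jaws open and shut (so a half turn about z gives the same grasp; the last joint's range is limited). The gripper opens to 85 mm and grips with 20 to 120 N. Pads are 22 mm wide; open, the fingers measure 114 mm over their backs; the gripper's body (76 mm by 85 mm) begins 54 mm behind the grasp point. The pads swing forward as they close: fully open they stand 13 mm farther back than shut.
Start: joints at [1.134, 0.276, 1.505, -0, 1.361, -0.121], TCP at [0.179, 0.547, 0.239] pointing down, gripper open.
Joint ranges: [-2.89, 2.89], [-0.75, 2.08], [0.22, 2.7], [-1.18, 4.32], [0.11, 2.71], [-2.7, 2.7]. Speed limits (rad/s): [2.57, 2.57, 3.14, 3.14, 3.14, 3.14].

### API

Orientations are given as a 3x3 rotation matrix whose columns are the frame's x, y, z axes.
In Python, from bench import ctrl gives the robot as it stands.
- The arm moves only by the tool apply_moves, never from a script. Its argument "increments" is a list of rows, each a list of 3 entries, a list of its own where there are three numbers: the closure in counts, from 0 (fully open) to 255 (shut), then the shift along the tool's x, y, z in m, then the turn, a rotation vector about the tool's x, y, z in rad. In form: [[grip, [tx, ty, tz], [wx, wy, wz]], ...]. A call has 1 to 20 rows; each row shifts and turns the pose as measured when the row begins, along the tool's axes as they then stand; what a row does not reach is not made up. A row lasts 1/8 s, in which the tool goes at most 62.5 mm and 10.7 degrees, less where a joint would pass 70% of its speed; a pose out of reach is approached as far as the arm can. A call is refused whole if a number of a shift passes 0.0625 or a number of a turn 0.188, either way. A call with a gripper value outside its range is refused whole. The fingers move at their own pace and stop on an object; "newtons" is the grip in N (left out, the last holds). Time passes only in rows, so rows that do not move let the fingers close. It gives the time, the measured TCP pose, the force and the opening at its end, in the units of the state.
- ctrl.get_obs(): the state, without advancing time (a new reading comes with each control period).
- ctrl.get_image(name): name is "scene" or "top" or "wrist"; returns a dict with "pixels" (400x640x3 uint8, blue, green, red), "depth" (400x640 float32, m along the optical axis (not along the pixel's ray), 0 where there is no reading), "fx", "fy", "cx", "cy" (pixels), "distortion" ([k1, k2, p1, p2, k3] as OpenCV has them; the pictures are not rectified), "rvec" (rotation vector, rad) and "tvec" (3), from world to camera coordinates, as OpenCV has them. Camera axes: x right, y down, z forward; pixel columns grow to the right and rows downward; lengths in m; the calibration is good to about 2 mm. A picture is of the moment at which its call begins.
- ctrl.sign_off(): hands the job in, once; it reports no verdict.
Trained networks look in a picture, given as the dict that the camera call returned (one of the last four; its "shot" number tells which), for a name from the list of things; names that differ only in an ending like _2 or _b are one class to them, and where a whole thing is asked for, a point or a joint stands for the part that bears it (a point fixed in the world has none). Each returns a list of dicts, best first, with "confidence" (0 to 1); they miss things now and then, are a little off and sometimes report something else, mostly with a low value. They report only what shows in the picture. A call takes as long as a camera call. They do not tell look-alikes from the thing itself.
- ctrl.spot_in(picture, name): "point" ([x, y, z] in m, in the coordinates of the camera as it stood for that picture, good to about 4 mm: the middle of the surface that is visible of it).
- ctrl.cut_out(picture, name): "region" (400x640 bool, what is visible of it).
- ctrl.landmark_of(picture, name): "point" ([x, y, z] in m, in the coordinates of the camera as it stood for that picture, good to about 4 mm: a listed point, or the origin of a listed thing).
The state is a dict: "time": time; "joints": joint angles; "joint_vel": joint speeds; "tau": joint torques, N m; "tool_pos": TCP position; "eef_rot": TCP orientation; "force": force on the tool from outside, world axes, zero at the start; "moment": the same for the moment, N m; "opening": opening from 0.0 (shut) to 1.0 (fully open).
Only numpy, scipy, OpenCV 4.12 (cv2) and the standard library are available. Lean on these libraries where they do the work, as an engineer would, in place of code of your own. Each camera call takes 0.05 s, during which the arm holds its last target.

### The job

Put the loose dust-hose adapter sleeves away in the wooden box: press the lock's round release button so that the T-handle pops out, turn the handle a quarter turn to unlatch, swing the lid open until it leans back well past vertical, and push every sleeve that is on the bench, upright and flange end down, fully home on a spigot of its own inside the box. Then close the lid, turn the handle back and push it in until it locks in again, and leave the mallet, the try square and the offcut where they lie.

Things in the scene. Friction and masses are not known exactly. Their poses are not given: they have to be found in the camera images.
- case: Open-topped wooden box fixed to the bench, 210 x 210 mm and 120 mm high, walls and floor 10 mm. Origin: centre of its underside; z up. Its lid is hinged along its +y top edge. Four wooden spigots stand on its floor. A steel keeper strip, 36 mm wide, on the middle of the -y wall sticks 12 mm into the box, 16 mm below the rim.
- spigot0 (a point): Foot of a fixed upright wooden spigot, on the box's inner floor (10 mm above the bench), on the spigot's axis; box x -45, y -42 mm. Spigot: 36 mm in diameter, 45 mm high, its top 14 mm tapering to 20 mm.
- spigot1 (a point): Same, foot of the spigot at box x +45, y -42 mm.
- spigot2 (a point): Same, foot of the spigot at box x -45, y +48 mm.
- spigot3 (a point): Same, foot of the spigot at box x +45, y +48 mm.
- lid (a joint): Angle of the lid: 0 closed, grows as its -y edge swings up about the hinge, 1.9 at its stop (leaning back past vertical). A stiff hinge: it stays where it is left; moving it takes up to about 10 N at the free edge. Panel 210 x 210 x 12 mm. While the handle is not turned the lid is latched.
- lid_hinge (a point): Middle of the hinge line, on the lid's underside; the hinge runs along the box's x axis, 105 mm from the box's middle, 120.5 mm above the bench. The frame swings with the lid: x along the hinge, -y from the hinge to the free edge, z out of the lid's outer face.
- lid_edge (a point): Middle of the lid's free edge, on its outer (upper) face, 210 mm from the hinge; frame as lid_hinge.
- button (a joint): Travel of the round release button (24 mm across) in the lid's upper face: 0 out, 0.007 m fully pressed; springs back. Beyond 0.006 m it lets the handle pop out. It takes 4 N.
- button_top (a point): Centre of the button's top face, on the lid's middle line, 97 mm from the hinge and 29 mm above the lid's underside while it is out. The steel ring round it is 8 mm lower.
- pop (a joint): How far the T-handle stands out: 0 locked in (about 0.0005 m at rest), 0.025 m popped out. A spring drives it out with 4 to 6 N; pushed in to its end with about 8 N while turned to 0 it locks again by itself. It cannot be turned while in (free play 0.2 rad), nor pushed in while turned more than 0.15 rad.
- turn (a joint): Angle of the T-handle, clockwise seen from outside the lid: 0 latched (the bar lies along the lid's y), 1.5 at its stop, unlatched (the bar lies almost along the hinge). Past 1.1 the lid is free. Stays where it is left (friction 0.06 N m). The lid can only be closed while it is unlatched.
- bar (a point): Middle of the T-handle's round bar, on the handle's turning axis (lid's middle line, 165 mm from the hinge); its y axis lies along the bar, its z points out of the lid. Bar 14 mm thick, 70 mm long; its middle is 26 mm above the lid's underside when locked in and 51 mm when out. The two steel cheeks beside it reach to 25 mm above the lid's underside, 11 to 16 mm from the axis.
- sleeve0: Loose rigid grey hose adapter sleeve, an open tube 70 mm high, 52 mm outside and 40 mm inside, with a foot flange (74 mm across, 10 mm thick) at its lower end; 90 g or so. Stands upright on the bench. Origin: centre of its lower end, the one with the flange; z along the tube. It may be absent.
- sleeve1: Same as sleeve0. It may be absent.
- sleeve2: Same as sleeve0. It may be absent.
- sleeve3: Same as sleeve0. It may be absent.
- mallet: Bystander: wooden mallet lying on the bench, 290 mm long. Origin at mid length on the underside.
- square: Bystander: try square lying flat, 120 mm wooden stock, 180 mm steel blade. Origin under the middle of the stock.
- offcut: Bystander: beech offcut 120 x 70 x 45 mm. Origin at the centre of its underside.
Not all that is in view belongs to the job. What is shaped like the sleeve2 but yellow is not meant. What is shaped like the sleeve1 but pink is not meant.

How it is judged:
By the outcome, as a careful person would: the job done as asked, in the order asked, and still so for the second after the job is handed in, with the robot touching nothing.
Of sleeve0, sleeve1, sleeve2, sleeve3 only 2 to 3 are there at a start; the rules pass over those that are not, and their reading is None.
At some moment in a run one of sleeve0, sleeve1, sleeve2, sleeve3 may be knocked a few centimetres aside while the robot is not near it.
Once in a run the grip may slacken for a moment while it holds something.
It also fails if it takes over 210 s, if anything falls off the work surface, if the arm or the gripper's body presses on something with over 40 N, if the wrist force passes 120 N, or if a joint passes its speed limit or range.

## Working session

There is one attempt and no reset: what is moved stays moved. The work goes in short steps, Python scripts to look and compute and a tool call to move; the robot and the scene stay as the last step left them, time stands still between calls to the robot, and variables do not carry over. Pictures are saved under pics/ and viewed, and the job is handed in when it is done.

Besides the shell and the picture viewer there is one more tool, called after "Request:" as name([rows], argument=value, ...), one row to a line, values as JSON. apply_moves: Moves the arm, as the interface text tells. Its arguments: {"type":"object","properties":{"increments":{"type":"array","items":{"type":"array"}},"newtons":{"type":"number"}},"required":["increments"]}

```bash
ls; mkdir -p pics
cat > h.py <<'E'
import numpy as np, cv2
from bench import ctrl
def cw(im,p):
    R,_=cv2.Rodrigues(np.array(im["rvec"],float)); return R.T@(np.array(p,float)-np.array(im["tvec"],float).ravel())
def K(im): return np.array([[im["fx"],0,im["cx"]],[0,im["fy"],im["cy"]],[0,0,1.]])
def cloud(im):
    h,w=im["depth"].shape
    u,v=np.meshgrid(np.arange(w),np.arange(h))
    p=cv2.undistortPoints(np.stack([u.ravel(),v.ravel()],1).astype(np.float64)[:,None],K(im),np.array(im["distortion"],float)).reshape(-1,2)
    d=im["depth"].reshape(-1,1)
    P=np.hstack([p*d,d]); R,_=cv2.Rodrigues(np.array(im["rvec"],float))
    W=(P-np.array(im["tvec"],float).ravel())@R
    W[d[:,0]<=0]=np.nan
    return W.reshape(h,w,3)
def proj(im,X):
    return cv2.projectPoints(np.array(X,float).reshape(-1,1,3),np.array(im["rvec"],float),np.array(im["tvec"],float),K(im),np.array(im["distortion"],float))[0].reshape(-1,2)
E
python3 - <<'E'
from h import *
o=ctrl.get_obs()
for k in o: print(k,np.round(o[k],3).tolist())
for n in ["scene","top","wrist"]:
    im=ctrl.get_image(n); cv2.imwrite(f"pics/{n}0.png",im["pixels"])
    for t in (["case","lid","lid_hinge","lid_edge","button_top","bar","sleeve0","mallet","square","offcut"] if n!="wrist" else []):
        r=ctrl.landmark_of(im,t)
        print(n,t,[(round(x["confidence"],2),np.round(cw(im,x["point"]),3).tolist()) for x in r])
E
```

```text
pics
time 0.0
joints [1.134, 0.277, 1.506, 0.0, 1.361, -0.121]
joint_vel [0.0, -0.0, 0.001, 0.001, -0.001, -0.0]
tau [-0.002, -41.677, -24.58, -0.0, 0.011, 0.0]
tool_pos [0.178, 0.546, 0.238]
eef_rot [[-0.951, 0.311, -0.001], [0.311, 0.951, -0.002], [0.0, -0.002, -1.0]]
force [-0.669, 0.328, 0.34]
moment [0.016, 0.01, 0.021]
opening 0.996
scene case [(0.89, [0.54, 0.166, 0.003])]Traceback (most recent call last):
  File "<stdin>", line 7, in <module>
ValueError: it knows: bar, button_top, case, lid_edge, lid_hinge, mallet, offcut, sleeve, spigot, square
```

Run:
```python
from h import *
for n in ["scene","top"]:
    im=ctrl.get_image(n); cv2.imwrite(f"pics/{n}1.png",im["pixels"])
    for t in ["case","lid_hinge","lid_edge","button_top","bar","sleeve","mallet","square","offcut"]:
        r=ctrl.landmark_of(im,t)
        print(n,t,[(round(x["confidence"],2),np.round(cw(im,x["point"]),3).tolist()) for x in r])
```

```text
scene case [(0.66, [0.542, 0.166, 0.005])]
scene lid_hinge [(0.88, [0.561, 0.272, 0.123]), (0.49, [0.596, 0.209, 0.007])]
scene lid_edge [(0.57, [0.528, 0.064, 0.136])]
scene button_top [(0.42, [0.54, 0.177, 0.145])]
scene bar [(0.69, [0.53, 0.114, 0.15]), (0.39, [0.719, -0.293, -0.003])]
scene sleeve [(0.78, [0.562, -0.069, 0.002]), (0.59, [0.431, -0.081, 0.001]), (0.57, [0.602, -0.267, 0.002]), (0.2, [0.541, 0.174, 0.145])]
scene mallet [(0.92, [0.721, -0.294, -0.001])]
scene square [(0.68, [0.773, 0.081, -0.001])]
scene offcut [(0.59, [0.294, -0.394, 0.002])]
top case [(0.59, [0.54, 0.17, -0.002])]
top lid_hinge [(0.68, [0.554, 0.27, 0.118])]
top lid_edge [(0.93, [0.519, 0.064, 0.131])]
top button_top [(0.45, [0.542, 0.174, 0.148])]
top bar [(0.65, [0.53, 0.108, 0.15])]
top sleeve [(0.79, [0.479, -0.269, -0.0]), (0.78, [0.601, -0.266, -0.003]), (0.75, [0.558, -0.068, -0.002]), (0.68, [0.436, -0.085, -0.001]), (0.51, [0.526, 0.106, 0.15])]
top mallet [(0.57, [0.719, -0.297, -0.001])]
top square [(0.91, [0.769, 0.086, -0.003])]
top offcut [(0.66, [0.29, -0.394, -0.001])]
```

View pics/scene0.png

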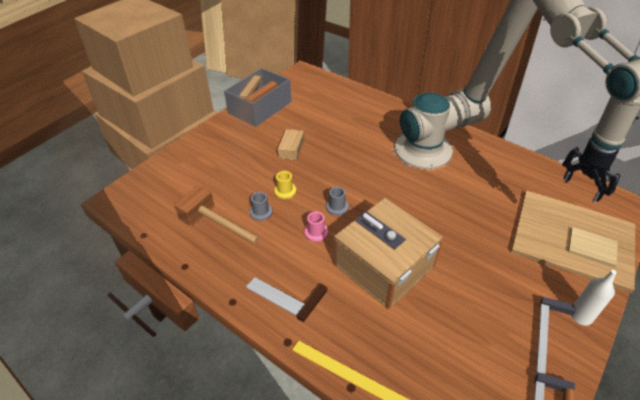

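View pics/top1.png

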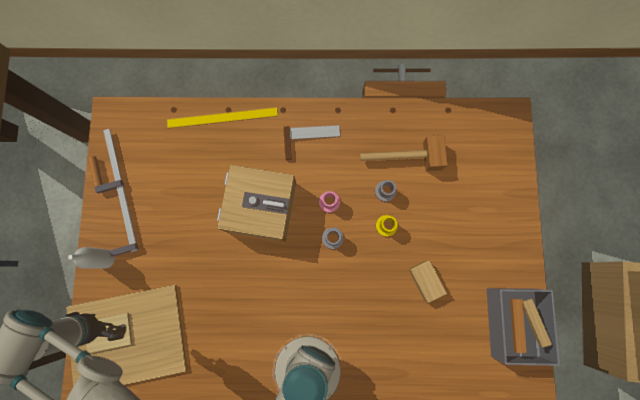

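```bash
cat >> h.py <<'E'
from scipy.spatial.transform import Rotation as Ro
def down(yaw):
    "tool pointing down, tool y (jaw) axis at world angle yaw"
    y=np.array([np.cos(yaw),np.sin(yaw),0]); z=np.array([0,0,-1.]); return np.stack([np.cross(y,z),y,z],1)
def plan(pos,R=None,n=None,vmax=0.055,wmax=0.16,grip=0,start=None,quiet=False):
    if start is None:
        o=ctrl.get_obs(); p0=np.array(o["tool_pos"]); R0=np.array(o["eef_rot"])
    else: p0,R0=start
    pos=np.array(pos,float)
    if R is None: R=R0
    w=Ro.from_matrix(R0.T@R).as_rotvec()
    N=n or max(1,int(np.ceil(max(np.linalg.norm(pos-p0)/vmax,np.linalg.norm(w)/wmax))))
    rows=[]
    for i in range(N):
        Ri=R0@Ro.from_rotvec(w*i/N).as_matrix()
        t=Ri.T@((pos-p0)/N)
        rows.append([grip,np.round(t,4).tolist(),np.round(w/N,3).tolist()])
    if not quiet:
        print(N,"rows, w",np.round(w,3)); print(str(rows).replace(" ",""))
    return pos,R
E
python3 - <<'E'
from h import *
o=ctrl.get_obs(); im=ctrl.get_image("wrist"); cv2.imwrite("pics/wrist1.png",im["pixels"])
R0=np.array(o["eef_rot"])
R,_=cv2.Rodrigues(np.array(im["rvec"]))
print("cam in tool",R0.T@(cw(im,[0,0,0])-o["tool_pos"]), "\n",R0.T@R.T, im["fx"])
plan([0.50,0.11,0.43])
plan([0.50,0.11,0.43],down(np.pi/2-0.163))
E
```

```text
cam in tool [ 0.07983727 -0.00035523 -0.13531989] 
 [[ 4.20773958e-04 -9.49865332e-01 -3.12659039e-01]
 [ 9.99999836e-01  5.21145030e-04 -2.37459015e-04]
 [ 3.88494791e-04 -3.12658888e-01  9.49865395e-01]] 299.9802401002247
11 rows, w [0. 0. 0.]
[[0,[-0.0401,-0.0287,-0.0173],[0.0,0.0,0.0]],[0,[-0.0401,-0.0287,-0.0173],[0.0,0.0,0.0]],[0,[-0.0401,-0.0287,-0.0173],[0.0,0.0,0.0]],[0,[-0.0401,-0.0287,-0.0173],[0.0,0.0,0.0]],[0,[-0.0401,-0.0287,-0.0173],[0.0,0.0,0.0]],[0,[-0.0401,-0.0287,-0.0173],[0.0,0.0,0.0]],[0,[-0.0401,-0.0287,-0.0173],[0.0,0.0,0.0]],[0,[-0.0401,-0.0287,-0.0173],[0.0,0.0,0.0]],[0,[-0.0401,-0.0287,-0.0173],[0.0,0.0,0.0]],[0,[-0.0401,-0.0287,-0.0173],[0.0,0.0,0.0]],[0,[-0.0401,-0.0287,-0.0173],[0.0,0.0,0.0]]]
11 rows, w [ 0.     0.    -0.153]
[[0,[-0.0401,-0.0287,-0.0173],[0.0,0.0,-0.014]],[0,[-0.0397,-0.0292,-0.0173],[0.0,0.0,-0.014]],[0,[-0.0393,-0.0298,-0.0173],[0.0,0.0,-0.014]],[0,[-0.0389,-0.0303,-0.0173],[0.0,0.0,-0.014]],[0,[-0.0384,-0.0308,-0.0173],[0.0,0.0,-0.014]],[0,[-0.038,-0.0314,-0.0173],[0.0,0.0,-0.014]],[0,[-0.0376,-0.0319,-0.0173],[0.0,0.0,-0.014]],[0,[-0.0371,-0.0324,-0.0173],[0.0,0.0,-0.014]],[0,[-0.0367,-0.0329,-0.0173],[0.0,0.0,-0.014]],[0,[-0.0362,-0.0334,-0.0173],[0.0,0.0,-0.014]],[0,[-0.0357,-0.0339,-0.0173],[0.0,0.0,-0.014]]]
```

View pics/wrist1.png

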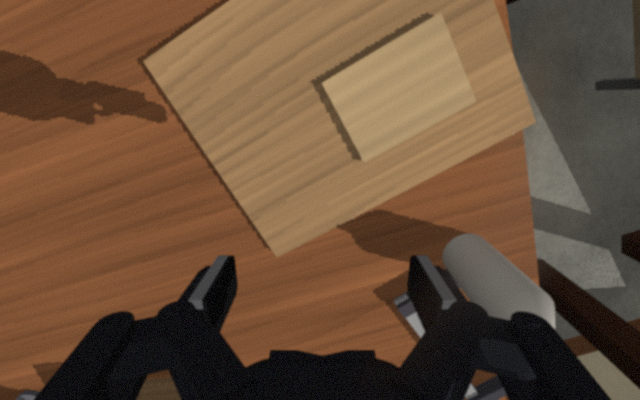

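Run:
```python
from h import *
plan([0.47,0.15,0.43],down(np.pi/2-0.163),n=9)
```

```text
9 rows, w [ 0.     0.    -0.153]
[[0,[-0.0445,-0.0318,-0.0212],[0.0,0.0,-0.017]],[0,[-0.0439,-0.0326,-0.0212],[0.0,0.0,-0.017]],[0,[-0.0434,-0.0333,-0.0212],[0.0,0.0,-0.017]],[0,[-0.0428,-0.0341,-0.0212],[0.0,0.0,-0.017]],[0,[-0.0422,-0.0348,-0.0212],[0.0,0.0,-0.017]],[0,[-0.0416,-0.0355,-0.0212],[0.0,0.0,-0.017]],[0,[-0.041,-0.0362,-0.0212],[0.0,0.0,-0.017]],[0,[-0.0404,-0.0369,-0.0212],[0.0,0.0,-0.017]],[0,[-0.0397,-0.0376,-0.0212],[0.0,0.0,-0.017]]]
```

Request:
apply_moves([
  [0,[-0.044,-0.032,-0.021],[0,0,-0.017]],
  [0,[-0.044,-0.033,-0.021],[0,0,-0.017]],
  [0,[-0.043,-0.033,-0.021],[0,0,-0.017]],
  [0,[-0.043,-0.034,-0.021],[0,0,-0.017]],
  [0,[-0.042,-0.035,-0.021],[0,0,-0.017]],
  [0,[-0.042,-0.036,-0.021],[0,0,-0.017]],
  [0,[-0.041,-0.036,-0.021],[0,0,-0.017]],
  [0,[-0.04,-0.037,-0.021],[0,0,-0.017]],
  [0,[-0.04,-0.038,-0.021],[0,0,-0.017]],
  [0,[0,0,0],[0,0,0]],
])

```text
time: 2.4
tool_pos: [0.4802, 0.1385, 0.4343]
eef_rot: [[-0.988, 0.154, 0.006], [0.154, 0.988, -0.001], [-0.006, 0.0, -1.0]]
force: [-0.5, 1.3, -0.6]
opening: 1.003
```

Run:
```python
from h import *
o=ctrl.get_obs(); print(o["tool_pos"],o["joints"],o["force"])
im=ctrl.get_image("wrist"); cv2.imwrite("pics/w2.png",im["pixels"])
for t in ["case","lid_hinge","lid_edge","button_top","bar"]:
    r=ctrl.landmark_of(im,t)
    print(t,[(round(x["confidence"],2),np.round(cw(im,x["point"]),3).tolist()) for x in r])
C=cloud(im)
m=(C[...,2]>0.127)&(C[...,2]<0.137)
pts=C[m]; print(len(pts),np.median(pts[:,2]))
m2=cv2.morphologyEx(m.astype(np.uint8),cv2.MORPH_OPEN,np.ones((3,3)))
P=C[m2>0]; 
r=cv2.minAreaRect(P[:,:2].astype(np.float32)); print(r, cv2.boxPoints(r))
np.save("c2.npy",C)
```

```text
[0.4801597  0.1385217  0.43427339] [ 1.42567674e-01  1.08712006e-01  1.25379374e+00 -1.45252450e-03
  1.77302593e+00 -1.27375431e+00] [-0.45324376  1.30828712 -0.60155437]
case [(0.88, [0.541, 0.163, 0.003])]
lid_hinge [(0.77, [0.557, 0.27, 0.119])]
lid_edge [(0.8, [0.525, 0.06, 0.133])]
button_top [(0.57, [0.545, 0.176, 0.152])]
bar [(0.74, [0.53, 0.109, 0.148])]
16706 0.13326521771876243
((0.5409432053565979, 0.16693362593650818), (0.2094200849533081, 0.2088918685913086), 80.95711517333984) [[0.42133775 0.07994117]
 [0.62763333 0.04710887]
 [0.6605487  0.2539261 ]
 [0.45425308 0.28675836]]
```

View pics/w2.png

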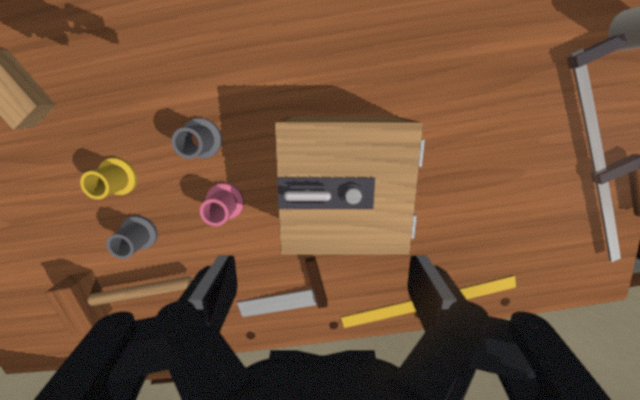

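```bash
cat >> h.py <<'E'
BC=np.array([0.5409,0.1669]); YAW=-0.158
BX=np.array([np.cos(YAW),np.sin(YAW)]); BY=np.array([-BX[1],BX[0]])
def box(x,y,z): 
    q=BC+x*BX+y*BY; return np.array([q[0],q[1],z])
E
python3 - <<'E'
from h import *
s=plan(box(0,0.008,0.19),down(YAW),n=11,grip=255)
plan(box(0,0.008,0.1495),down(YAW),start=s,n=6,grip=255)
E
```

```text
11 rows, w [2.000e-03 1.000e-03 1.582e+00]
[[255,[-0.0054,0.0038,0.0221],[0.0,0.0,0.144]],[255,[-0.0048,0.0045,0.0221],[0.0,0.0,0.144]],[255,[-0.0041,0.0051,0.0221],[0.0,0.0,0.144]],[255,[-0.0034,0.0057,0.0221],[0.0,0.0,0.144]],[255,[-0.0025,0.0061,0.0221],[0.0,0.0,0.144]],[255,[-0.0016,0.0064,0.0221],[0.0,0.0,0.144]],[255,[-0.0007,0.0066,0.0221],[0.0,0.0,0.144]],[255,[0.0003,0.0066,0.0221],[0.0,0.0,0.144]],[255,[0.0012,0.0065,0.0221],[0.0,0.0,0.144]],[255,[0.0021,0.0063,0.0221],[0.0,0.0,0.144]],[255,[0.003,0.0059,0.0221],[0.0,0.0,0.144]]]
6 rows, w [0. 0. 0.]
[[255,[0.0,0.0,0.0068],[0.0,0.0,0.0]],[255,[0.0,0.0,0.0068],[0.0,0.0,0.0]],[255,[0.0,0.0,0.0068],[0.0,0.0,0.0]],[255,[0.0,0.0,0.0068],[0.0,0.0,0.0]],[255,[0.0,0.0,0.0068],[0.0,0.0,0.0]],[255,[0.0,0.0,0.0068],[0.0,0.0,0.0]]]
```

Request:
apply_moves([
  [255,[-0.005,0.004,0.022],[0,0,0.144]],
  [255,[-0.005,0.0045,0.022],[0,0,0.144]],
  [255,[-0.004,0.005,0.022],[0,0,0.144]],
  [255,[-0.0034,0.0057,0.022],[0,0,0.144]],
  [255,[-0.0025,0.006,0.022],[0,0,0.144]],
  [255,[-0.0016,0.0064,0.022],[0,0,0.144]],
  [255,[-0.0007,0.0066,0.022],[0,0,0.144]],
  [255,[0.0003,0.0066,0.022],[0,0,0.144]],
  [255,[0.0012,0.0065,0.022],[0,0,0.144]],
  [255,[0.002,0.0063,0.022],[0,0,0.144]],
  [255,[0.003,0.006,0.022],[0,0,0.144]],
  [255,[0,0,0],[0,0,0]],
])

```text
time: 4.2
tool_pos: [0.5321, 0.1903, 0.1826]
eef_rot: [[0.183, 0.983, -0.002], [0.983, -0.183, 0.002], [0.001, -0.002, -1.0]]
force: [-0.6, -0.8, 0.8]
opening: 0.005
```

Run:
```python
from h import *
print(np.round(ctrl.get_obs()["tool_pos"],4), box(0,.008,.15),np.round(ctrl.get_obs()["joints"],2))
im=ctrl.get_image("wrist"); cv2.imwrite("pics/w3.png",im["pixels"])
plan(box(0,0.008,0.16),down(YAW),n=3,grip=255)
```

```text
[0.5321 0.1903 0.1826] [0.54215875 0.17480035 0.15      ] [0.22 0.3  1.62 0.   1.23 0.4 ]
3 rows, w [-0.    -0.002 -0.025]
[[255,[-0.0046,0.0041,0.0079],[-0.0,-0.001,-0.008]],[255,[-0.0046,0.004,0.0079],[-0.0,-0.001,-0.008]],[255,[-0.0046,0.004,0.0079],[-0.0,-0.001,-0.008]]]
```

View pics/w3.png

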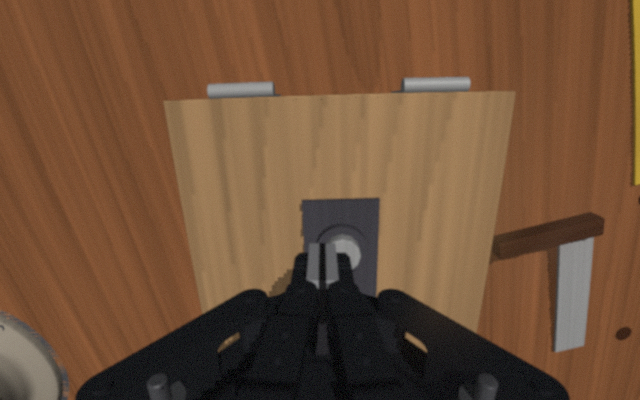

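Request:
apply_moves([
  [255,[-0.0046,0.004,0.008],[0,-0.001,-0.008]],
  [255,[-0.0046,0.004,0.008],[0,-0.001,-0.008]],
  [255,[-0.0046,0.004,0.005],[0,0,-0.008]],
  [255,[0,0,0],[0,0,0]],
])

```text
time: 4.75
tool_pos: [0.5433, 0.1741, 0.1641]
eef_rot: [[0.153, 0.988, 0.004], [0.988, -0.153, 0.001], [0.001, 0.004, -1.0]]
force: [-0.1, 0.7, -0.2]
opening: 0.003
```

Run:
```python
from h import *
plan(box(0,0.008,0.149),down(YAW),n=4,grip=255)
```

```text
4 rows, w [ 0.004 -0.001  0.005]
[[255,[0.0001,-0.0003,0.0038],[0.001,-0.0,0.001]],[255,[0.0001,-0.0003,0.0038],[0.001,-0.0,0.001]],[255,[0.0001,-0.0003,0.0038],[0.001,-0.0,0.001]],[255,[0.0001,-0.0003,0.0038],[0.001,-0.0,0.001]]]
```

Request:
apply_moves([
  [255,[0,-0.0005,0.004],[0,0,0]],
  [255,[0,0,0.004],[0,0,0]],
  [255,[0,0,0.003],[0,0,0]],
  [255,[0,0,0.003],[0,0,0]],
])

```text
time: 5.25
tool_pos: [0.5431, 0.174, 0.1513]
eef_rot: [[0.153, 0.988, 0.006], [0.988, -0.153, 0.001], [0.002, 0.006, -1.0]]
force: [-1.1, -0.9, 2.2]
opening: -0.004
```

Request:
apply_moves([
  [255,[0,0,0.002],[0,0,0]],
  [255,[0,0,0.002],[0,0,0]],
])

```text
time: 5.5
tool_pos: [0.5432, 0.1741, 0.1502]
eef_rot: [[0.152, 0.988, 0.008], [0.988, -0.152, 0.001], [0.002, 0.008, -1.0]]
force: [-5.7, -1.2, 16.7]
opening: 0.001
```

Run:
```python
from h import *
for n in ["scene","wrist"]:
    im=ctrl.get_image(n); 
    p=im["pixels"]
    if n=="scene": p=cv2.resize(p[180:320,320:460],None,fx=4,fy=4)
    cv2.imwrite(f"pics/{n}4.png",p)
    print([(round(x["confidence"],2),np.round(cw(im,x["point"]),3).tolist()) for x in ctrl.landmark_of(im,"bar")])
```

```text
[(0.45, [0.533, 0.11, 0.177])]
[]
```

View pics/scene4.png

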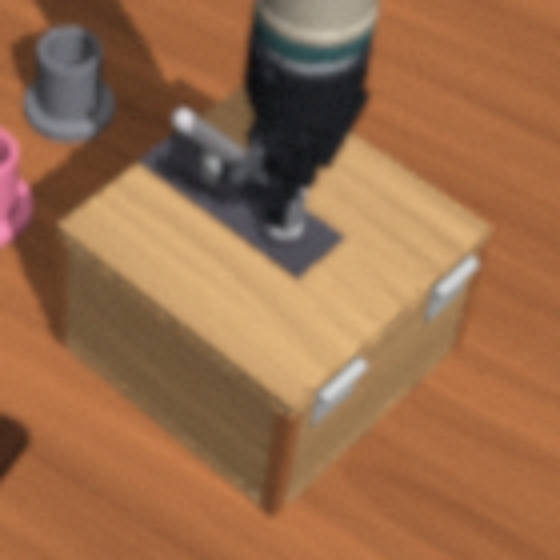

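Request:
apply_moves([
  [255,[0,0,-0.02],[0,0,0]],
  [255,[0,0,-0.025],[0,0,0]],
  [130,[0,0,-0.025],[0,0,0]],
  [130,[-0.02,0,0],[0,0,0]],
  [130,[-0.02,0,0],[0,0,0]],
  [130,[-0.018,0,0],[0,0,0]],
  [130,[0,0,0],[0,0,0]],
])

```text
time: 6.58
tool_pos: [0.5313, 0.1119, 0.2173]
eef_rot: [[0.152, 0.988, 0.003], [0.988, -0.152, -0.0], [-0.0, 0.003, -1.0]]
force: [-1.8, -0.5, 0.4]
opening: 0.491
```

Run:
```python
from h import *
im=ctrl.get_image("wrist"); cv2.imwrite("pics/w5.png",im["pixels"])
print([(round(x["confidence"],2),np.round(cw(im,x["point"]),3).tolist()) for x in ctrl.landmark_of(im,"bar")], box(0,-.06,.1715))
plan(box(0,-0.06,0.163),down(YAW),n=3,grip=130)
```

```text
[(0.97, [0.531, 0.109, 0.175])] [0.53145939 0.10764736 0.1715    ]
3 rows, w [ 0.003 -0.001  0.006]
[[130,[-0.0019,0.0001,0.0182],[0.001,-0.0,0.002]],[130,[-0.0019,0.0001,0.0182],[0.001,-0.0,0.002]],[130,[-0.0019,0.0002,0.0182],[0.001,-0.0,0.002]]]
```

View pics/w5.png

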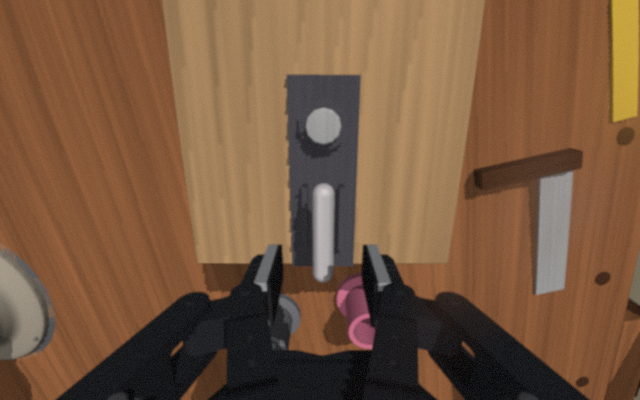

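Request:
apply_moves([
  [130,[-0.002,0,0.017],[0,0,0]],
  [130,[-0.002,0,0.017],[0,0,0]],
  [130,[-0.001,0,0.016],[0,0,0]],
  [130,[0,0,0],[0,0,0]],
  [255,[0,0,0],[0,0,0]],
  [255,[0,0,0],[0,0,0]],
  [255,[0,0,0],[0,0,0]],
], newtons=40)

```text
time: 7.55
tool_pos: [0.5319, 0.1109, 0.1668]
eef_rot: [[0.149, 0.989, 0.004], [0.989, -0.149, 0.003], [0.003, 0.004, -1.0]]
force: [-0.3, -0.6, -4.6]
opening: 0.14
```

Request:
apply_moves([
  [255,[0,0.0004,0],[0,0,0.15]],
  [255,[0,0.0004,0],[0,0,0.15]],
  [255,[0,0.0004,0],[0,0,0.15]],
  [255,[0,0.0004,0],[0,0,0.15]],
  [255,[0,0.0004,0],[0,0,0.15]],
])

```text
time: 8.18
tool_pos: [0.5337, 0.1097, 0.1668]
eef_rot: [[0.797, 0.604, 0.005], [0.604, -0.797, 0.002], [0.005, 0.002, -1.0]]
force: [-0.2, -0.3, -2.3]
opening: 0.145
```

Request:
apply_moves([
  [255,[0,0.0004,0],[0,0,0.14]],
  [255,[0,0.0004,0],[0,0,0.14]],
  [255,[0,0.0004,0],[0,0,0.14]],
  [255,[0,0.0004,0],[0,0,0.14]],
  [255,[0,0.0004,0],[0,0,0.13]],
  [255,[0,0,0],[0,0,0]],
])

```text
time: 8.93
tool_pos: [0.5341, 0.1078, 0.1667]
eef_rot: [[0.998, -0.062, 0.005], [-0.062, -0.998, 0.001], [0.005, -0.002, -1.0]]
force: [-0.7, 0.4, -1.4]
opening: 0.146
```

Run:
```python
from h import *
o=ctrl.get_obs()
im=ctrl.get_image("wrist"); cv2.imwrite("pics/w6.png",im["pixels"])
print(np.round(o["joints"],3),o["force"],o["moment"])
R=np.array(o["eef_rot"]); print(YAW-np.arctan2(R[1,1],R[0,1]))
```

```text
[7.100e-02 2.800e-01 1.689e+00 1.000e-03 1.168e+00 1.704e+00] [-0.72376253  0.38053802 -1.36984702] [-0.11563567  0.081241   -0.02943427]
1.4750272873491328
```

View pics/w6.png

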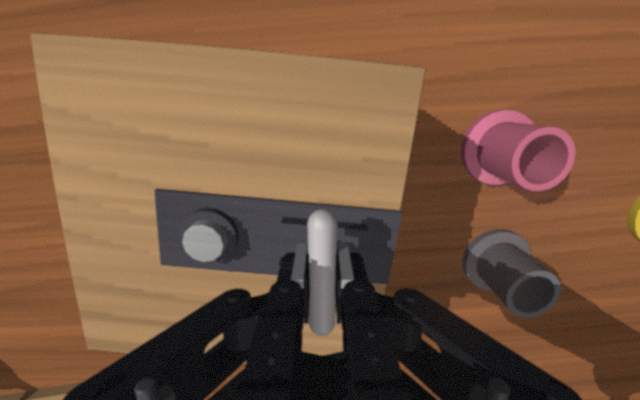

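```bash
cat >> h.py <<'E'
def swing(dth,n,grip=255,z0=0.1205,tool=None):
    "rotate tool about hinge by dth (opening +) in n rows"
    o=ctrl.get_obs(); p=np.array(o["tool_pos"]); R=np.array(o["eef_rot"])
    ax=np.array([BX[0],BX[1],0]); H=box(0,0.105,z0)
    Q=Ro.from_rotvec(-ax*dth/n).as_matrix()
    rows=[]
    t=R.T@(H+Q@(p-H)-p); w=Ro.from_matrix(R.T@Q@R).as_rotvec()
    print([grip,np.round(t,4).tolist(),np.round(w,3).tolist()])
    d=p-H; yb=d[:2]@BY; print("radius y,z",yb,d[2], "joints",np.round(o["joints"],2))
E
python3 - <<'E'
from h import *
swing(0.4,5)
E
```

```text
[255, [0.0005, -0.0042, -0.013], [-0.08, -0.008, -0.0]]
radius y,z -0.16443786896075543 0.04623006506226501 joints [0.07 0.28 1.69 0.   1.17 1.7 ]
```

Request:
apply_moves([
  [255,[0.0005,-0.004,-0.013],[-0.08,-0.008,0]],
  [255,[0.0005,-0.004,-0.013],[-0.08,-0.008,0]],
  [255,[0.0005,-0.004,-0.013],[-0.08,-0.008,0]],
  [255,[0.0005,-0.004,-0.013],[-0.08,-0.008,0]],
  [255,[0.0005,-0.004,-0.013],[-0.08,-0.008,0]],
])

```text
time: 9.6
tool_pos: [0.5383, 0.1348, 0.2221]
eef_rot: [[0.997, -0.043, -0.067], [-0.066, -0.915, -0.398], [-0.044, 0.401, -0.915]]
force: [-0.6, -5.1, -6.7]
opening: 0.148
```

Run:
```python
from h import *
o=ctrl.get_obs(); print(np.round(o["force"],1),np.round(o["joints"],2)); im=ctrl.get_image("scene"); cv2.imwrite("pics/s7.png",im["pixels"])
swing(0.5,5)
```

```text
[-0.6 -5.1 -6.7] [ 0.35  0.38  1.47 -0.36  1.51  2.04]
[255, [0.0004, -0.0046, -0.0164], [-0.099, -0.01, 0.0]]
radius y,z -0.13613252102688056 0.10229019889019156 joints [ 0.35  0.38  1.46 -0.36  1.51  2.04]
```

View pics/s7.png

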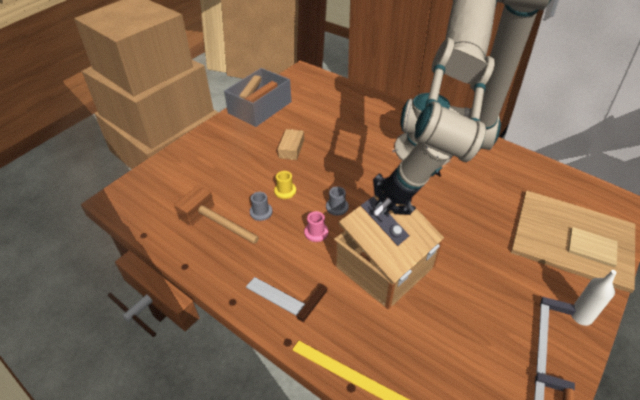

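Request:
apply_moves([
  [255,[0.0004,-0.0046,-0.0164],[-0.099,-0.01,0]],
  [255,[0.0004,-0.0046,-0.0164],[-0.099,-0.01,0]],
  [255,[0.0004,-0.0046,-0.0164],[-0.099,-0.01,0]],
  [255,[0.0004,-0.0046,-0.0164],[-0.099,-0.01,0]],
])

```text
time: 10.15
tool_pos: [0.5456, 0.1812, 0.266]
eef_rot: [[0.992, 0.005, -0.124], [-0.088, -0.676, -0.732], [-0.087, 0.737, -0.67]]
force: [-0.9, -8.1, -4.5]
opening: 0.144
```

Run:
```python
from h import *
swing(0.5,5)
```

```text
[255, [0.0003, -0.0039, -0.0167], [-0.099, -0.011, 0.001]]
radius y,z -0.09019294923148194 0.14550346737939174 joints [ 0.55  0.57  1.25 -0.63  1.88  2.15]
```

Request:
apply_moves([
  [255,[0.0003,-0.0039,-0.0167],[-0.099,-0.011,0]],
  [255,[0.0003,-0.0039,-0.0167],[-0.099,-0.011,0]],
  [255,[0.0003,-0.0039,-0.0167],[-0.099,-0.011,0]],
])

```text
time: 10.52
tool_pos: [0.5528, 0.2266, 0.286]
eef_rot: [[0.987, 0.054, -0.154], [-0.117, -0.425, -0.898], [-0.114, 0.904, -0.413]]
force: [-1.2, -6.5, -0.8]
opening: 0.147
```

Run:
```python
from h import *
swing(0.5,5)
```

```text
[255, [0.0003, -0.0036, -0.0167], [-0.099, -0.012, 0.001]]
radius y,z -0.04414854393367954 0.16550723650884597 joints [ 0.65  0.74  1.1  -0.83  2.13  2.12]
```

```bash
cat >> h.py <<'E'
def swing2(dth,dtool,n,grip=255):
    o=ctrl.get_obs(); p=np.array(o["tool_pos"]); R=np.array(o["eef_rot"])
    ax=np.array([BX[0],BX[1],0]); H=box(0,0.105,.1205)
    G0=p-0.011*R[:,2]; rows=[]; pp,RR=p,R
    for i in range(1,n+1):
        G=H+Ro.from_rotvec(-ax*dth*i/n).apply(G0-H)
        Rn=Ro.from_rotvec(-ax*dtool*i/n).as_matrix()@R
        pn=G+0.011*Rn[:,2]
        rows.append([grip,np.round(RR.T@(pn-pp),4).tolist(),np.round(Ro.from_matrix(RR.T@Rn).as_rotvec(),3).tolist()])
        pp,RR=pn,Rn
    print(str(rows).replace(" ","")); d=G0-H
    print("bar angle", np.arctan2(d[2],-(d[:2]@BY))-np.arctan2(.051,.165), "r",np.hypot(d[2],d[:2]@BY), np.hypot(.051,.165),"joints",np.round(o["joints"],2))
E
python3 - <<'E'
from h import *
swing2(0.8,0.44,8)
E
```

```text
[[255,[0.0003,-0.0041,-0.0167],[-0.055,-0.007,0.001]],[255,[0.0004,-0.0049,-0.0165],[-0.055,-0.007,0.001]],[255,[0.0005,-0.0056,-0.0162],[-0.055,-0.007,0.001]],[255,[0.0006,-0.0063,-0.0159],[-0.055,-0.007,0.001]],[255,[0.0007,-0.007,-0.0156],[-0.055,-0.007,0.001]],[255,[0.0008,-0.0077,-0.0152],[-0.055,-0.007,0.001]],[255,[0.0009,-0.0084,-0.0148],[-0.055,-0.007,0.001]],[255,[0.0009,-0.009,-0.0144],[-0.055,-0.007,0.001]]]
bar angle 1.0729473337810862 r 0.1734360242157371 0.17270205557549106 joints [ 0.65  0.74  1.1  -0.83  2.13  2.12]
```

Request:
apply_moves([
  [255,[0.0003,-0.004,-0.0167],[-0.055,-0.007,0]],
  [255,[0.0004,-0.005,-0.0165],[-0.055,-0.007,0]],
  [255,[0.0005,-0.0056,-0.0162],[-0.055,-0.007,0]],
  [255,[0.0006,-0.0063,-0.016],[-0.055,-0.007,0]],
])

```text
time: 11.02
tool_pos: [0.563, 0.2919, 0.2906]
eef_rot: [[0.98, 0.098, -0.176], [-0.152, -0.207, -0.966], [-0.131, 0.973, -0.188]]
force: [-2.0, -7.2, 0.8]
opening: 0.148
```

Run:
```python
from h import *
swing2(0.4,0.14,4)
```

```text
[[255,[0.0006,-0.0069,-0.0159],[-0.035,-0.005,0.001]],[255,[0.0007,-0.0079,-0.0154],[-0.035,-0.005,0.001]],[255,[0.0008,-0.0088,-0.0149],[-0.035,-0.005,0.001]],[255,[0.001,-0.0098,-0.0142],[-0.035,-0.005,0.001]]]
bar angle 1.4588885187416811 r 0.1752335692154154 0.17270205557549106 joints [ 0.72  0.91  0.92 -1.02  2.34  2.01]
```

Request:
apply_moves([
  [255,[0.0006,-0.007,-0.0158],[-0.025,-0.004,0]],
  [255,[0.0007,-0.008,-0.015],[-0.025,-0.004,0]],
  [255,[0.0008,-0.009,-0.0145],[-0.025,-0.004,0]],
])

```text
time: 11.4
tool_pos: [0.5703, 0.3387, 0.2774]
eef_rot: [[0.976, 0.114, -0.187], [-0.173, -0.129, -0.977], [-0.135, 0.985, -0.106]]
force: [-1.6, -4.7, 3.8]
opening: 0.143
```

Run:
```python
from h import *
swing2(0.1,0.02,1)
im=ctrl.get_image("scene"); cv2.imwrite("pics/s8.png",im["pixels"])
```

```text
[[255,[0.0009,-0.0101,-0.0144],[-0.02,-0.003,0.001]]]
bar angle 1.7406991019003772 r 0.1773045477145051 0.17270205557549106 joints [ 0.75  1.02  0.77 -1.13  2.43  1.92]
```

View pics/s8.png

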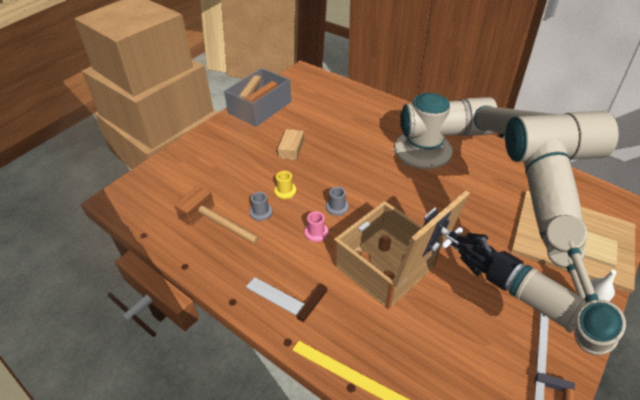

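Run:
```python
from h import *
swing2(0.12,-0.06,2)
```

```text
[[255,[0.0006,-0.0064,-0.0087],[0.03,0.004,-0.001]],[255,[0.0007,-0.0071,-0.0081],[0.03,0.004,-0.001]]]
bar angle 1.7515065152153984 r 0.17656084295846983 0.17270205557549106 joints [ 0.75  1.02  0.77 -1.13  2.43  1.91]
```

Request:
apply_moves([
  [255,[0.0006,-0.0064,-0.0087],[0.03,0.004,0]],
  [255,[0.0007,-0.007,-0.008],[0.03,0.004,0]],
  [255,[0,0,0],[0,0,0]],
])

```text
time: 11.82
tool_pos: [0.5733, 0.3576, 0.2679]
eef_rot: [[0.977, 0.102, -0.187], [-0.166, -0.185, -0.969], [-0.133, 0.977, -0.164]]
force: [-1.1, 3.6, -2.3]
opening: 0.146
```

Run:
```python
from h import *
swing2(0.12,-0.06,2)
R=np.array(ctrl.get_obs()["eef_rot"]); print(R.T@np.array([0,0,.05]))
```

```text
[[255,[0.0008,-0.0079,-0.0076],[0.03,0.004,-0.001]],[255,[0.0009,-0.0085,-0.0069],[0.03,0.004,-0.001]]]
bar angle 1.858310956454139 r 0.17920979179381735 0.17270205557549106 joints [ 0.76  1.04  0.7  -1.1   2.44  1.91]
[-0.00664692  0.0488736  -0.00819693]
```

Request:
apply_moves([
  [130,[0,0,0],[0,0,0]],
  [130,[0,0,0],[0,0,0]],
  [130,[0,0,0],[0,0,0]],
  [130,[0,0,-0.02],[0,0,0]],
  [130,[0,0,-0.025],[0,0,0]],
  [130,[0,0,0],[0,0,0]],
])

```text
time: 12.58
tool_pos: [0.576, 0.3949, 0.27]
eef_rot: [[0.977, 0.105, -0.184], [-0.162, -0.192, -0.968], [-0.137, 0.976, -0.171]]
force: [-0.4, 0.5, 1.1]
opening: 0.485
```

Run:
```python
from h import *
o=ctrl.get_obs(); print(np.round(o["joints"],2))
p=np.array(o["tool_pos"])
s=plan([0.58,0.36,0.42],n=4,grip=130)
im=ctrl.get_image("wrist"); cv2.imwrite("pics/w9.png",im["pixels"])
```

```text
[ 0.79  1.1   0.54 -1.18  2.5   1.79]
4 rows, w [0. 0. 0.]
[[130,[-0.0027,0.0384,0.0019],[0.0,0.0,0.0]],[130,[-0.0027,0.0384,0.0019],[0.0,0.0,0.0]],[130,[-0.0027,0.0384,0.0019],[0.0,0.0,0.0]],[130,[-0.0027,0.0384,0.0019],[0.0,0.0,0.0]]]
```

View pics/w9.png

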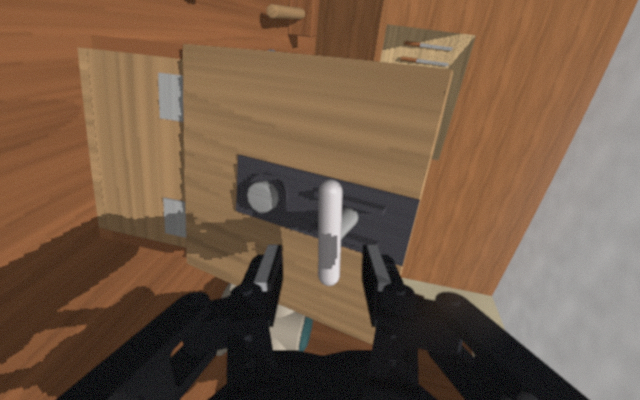

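Request:
apply_moves([
  [130,[-0.003,0.035,0.002],[0.05,0,0]],
  [130,[-0.003,0.04,0.004],[0.06,0,0]],
  [130,[-0.003,0.04,0.006],[0.08,0,0]],
  [130,[-0.003,0.04,0.008],[0.08,0,0]],
  [130,[0,0.04,0.01],[0.1,0,0]],
])

```text
time: 13.25
tool_pos: [0.5758, 0.3044, 0.4431]
eef_rot: [[0.976, 0.041, -0.214], [-0.161, -0.526, -0.835], [-0.147, 0.85, -0.506]]
force: [0.1, 0.3, 0.1]
opening: 0.489
```

Run:
```python
from h import *
o=ctrl.get_obs(); print(np.round(o["joints"],2))
plan([0.50,0.20,0.46],down(-np.pi/2+YAW+0.1),grip=130,n=11)
plan([0.50,0.20,0.46],down(np.pi/2+YAW),grip=130)
```

```text
[ 0.67  0.83  0.46 -1.06  2.5   1.64]
11 rows, w [ 1.023  0.188 -0.02 ]
[[130,[-0.0054,0.006,0.0086],[0.093,0.017,-0.002]],[130,[-0.0056,0.0068,0.0079],[0.093,0.017,-0.002]],[130,[-0.0057,0.0075,0.0072],[0.093,0.017,-0.002]],[130,[-0.0059,0.0081,0.0064],[0.093,0.017,-0.002]],[130,[-0.006,0.0086,0.0055],[0.093,0.017,-0.002]],[130,[-0.0061,0.0091,0.0045],[0.093,0.017,-0.002]],[130,[-0.0062,0.0094,0.0036],[0.093,0.017,-0.002]],[130,[-0.0062,0.0097,0.0026],[0.093,0.017,-0.002]],[130,[-0.0063,0.0099,0.0016],[0.093,0.017,-0.002]],[130,[-0.0063,0.01,0.0005],[0.093,0.017,-0.002]],[130,[-0.0063,0.01,-0.0005],[0.093,0.017,-0.002]]]
20 rows, w [-0.201  1.515 -2.667]
[[130,[-0.003,0.0033,0.0047],[-0.01,0.076,-0.133]],[130,[-0.0037,0.0028,0.0045],[-0.01,0.076,-0.133]],[130,[-0.0044,0.0022,0.0042],[-0.01,0.076,-0.133]],[130,[-0.005,0.0016,0.0039],[-0.01,0.076,-0.133]],[130,[-0.0054,0.0008,0.0035],[-0.01,0.076,-0.133]],[130,[-0.0057,0.0,0.0031],[-0.01,0.076,-0.133]],[130,[-0.0059,-0.0008,0.0027],[-0.01,0.076,-0.133]],[130,[-0.0059,-0.0016,0.0022],[-0.01,0.076,-0.133]],[130,[-0.0058,-0.0024,0.0017],[-0.01,0.076,-0.133]],[130,[-0.0055,-0.0032,0.0013],[-0.01,0.076,-0.133]],[130,[-0.0052,-0.0039,0.0008],[-0.01,0.076,-0.133]],[130,[-0.0046,-0.0045,0.0004],[-0.01,0.076,-0.133]],[130,[-0.004,-0.0051,0.0],[-0.01,0.076,-0.133]],[130,[-0.0033,-0.0056,-0.0003],[-0.01,0.076,-0.133]],[130,[-0.0025,-0.006,-0.0006],[-0.01,0.076,-0.133]],[130,[-0.0016,-0.0063,-0.0008],[-0.01,0.076,-0.133]],[130,[-0.0007,-0.0064,-0.0009],[-0.01,0.076,-0.133]],[130,[0.0002,-0.0064,-0.001],[-0.01,0.076,-0.133]],[130,[0.0012,-0.0063,-0.001],[-0.01,0.076,-0.133]],[130,[0.0021,-0.0061,-0.001],[-0.01,0.076,-0.133]]]
```

Run:
```python
from h import *
plan([0.50,-0.02,0.38],down(-np.pi/2+YAW),grip=0,n=9)
```

```text
9 rows, w [1.031 0.136 0.071]
[[0,[-0.0014,0.0126,0.0355],[0.115,0.015,0.008]],[0,[-0.0018,0.0166,0.0338],[0.115,0.015,0.008]],[0,[-0.0022,0.0204,0.0316],[0.115,0.015,0.008]],[0,[-0.0024,0.0239,0.029],[0.115,0.015,0.008]],[0,[-0.0027,0.0271,0.0261],[0.115,0.015,0.008]],[0,[-0.0028,0.0299,0.0228],[0.115,0.015,0.008]],[0,[-0.0029,0.0323,0.0192],[0.115,0.015,0.008]],[0,[-0.0029,0.0343,0.0153],[0.115,0.015,0.008]],[0,[-0.0028,0.0358,0.0112],[0.115,0.015,0.008]]]
```

Request:
apply_moves([
  [0,[-0.0014,0.0126,0.0355],[0.115,0.015,0.008]],
  [0,[-0.0018,0.0166,0.034],[0.115,0.015,0.008]],
  [0,[-0.0022,0.02,0.0316],[0.115,0.015,0.008]],
  [0,[-0.0024,0.024,0.029],[0.115,0.015,0.008]],
  [0,[-0.0027,0.027,0.026],[0.115,0.015,0.008]],
  [0,[-0.0028,0.03,0.0228],[0.115,0.015,0.008]],
  [0,[-0.0029,0.0323,0.019],[0.115,0.015,0.008]],
  [0,[-0.0029,0.0343,0.0153],[0.115,0.015,0.008]],
  [0,[-0.0028,0.0358,0.011],[0.115,0.015,0.008]],
  [0,[0,0,0],[0,0,0]],
])

```text
time: 14.5
tool_pos: [0.4879, -0.0391, 0.3756]
eef_rot: [[0.982, -0.184, 0.034], [-0.185, -0.982, 0.033], [0.027, -0.039, -0.999]]
force: [0.2, -0.3, -0.1]
opening: 1.006
```

```bash
cat >> h.py <<'E'
def sleeves(im,zt=0.070):
    r=ctrl.landmark_of(im,"sleeve")
    for x in r: print("sleeve lm",round(x["confidence"],2),np.round(cw(im,x["point"]),3).tolist())
def circ(im,c,z0=0.064,z1=0.076,rmax=0.04):
    "fit circle to tube top ring points near c"
    C=cloud(im); m=(C[...,2]>z0)&(C[...,2]<z1)&(np.hypot(C[...,0]-c[0],C[...,1]-c[1])<rmax)
    P=C[m]; col=im["pixels"][m].mean(0) if len(P) else None
    if len(P)<10: print("few",len(P)); return
    from scipy.optimize import least_squares
    # ring 20..26 mm
    f=lambda q: np.clip(np.abs(np.hypot(P[:,0]-q[0],P[:,1]-q[1])-0.023)-0.003,0,None)+1e-3*0
    best=least_squares(f,P[:,:2].mean(0),loss="soft_l1",f_scale=0.001)
    h,_=cv2.minEnclosingCircle(P[:,:2].astype(np.float32))
    print("ring",len(P),np.round(best.x,4),"enc",np.round(h,4),round(_,4),"z",round(np.median(P[:,2]),4),"bgr",np.round(col),"rms",round(float(np.sqrt(np.mean(best.fun**2))),5))
E
python3 - <<'E'
from h import *
o=ctrl.get_obs(); print(np.round(o["joints"],2))
im=ctrl.get_image("top"); cv2.imwrite("pics/t10.png",im["pixels"]); sleeves(im)
im=ctrl.get_image("wrist"); cv2.imwrite("pics/w10.png",im["pixels"]); sleeves(im)
for c in [(0.434,-0.083),(0.601,-0.267),(.56,-.069),(.479,-.269)]: circ(im,c)
E
```

```text
[-0.25  0.08  1.43  0.04  1.61  1.51]
sleeve lm 0.86 [0.602, -0.264, -0.005]
sleeve lm 0.66 [0.435, -0.084, -0.002]
sleeve lm 0.58 [0.477, -0.266, -0.001]
sleeve lm 0.97 [0.477, -0.267, 0.0]
sleeve lm 0.83 [0.56, -0.072, -0.001]
sleeve lm 0.8 [0.431, -0.085, 0.002]
sleeve lm 0.7 [0.597, -0.269, 0.003]
ring 414 [ 0.435  -0.0824] enc [ 0.435  -0.0826] 0.026 z 0.0703 bgr [119. 116. 118.] rms 5e-05
ring 659 [ 0.6003 -0.2673] enc [ 0.6002 -0.2674] 0.0263 z 0.0705 bgr [115. 113. 116.] rms 0.00012
ring 460 [ 0.5608 -0.0702] enc [ 0.5608 -0.0702] 0.0261 z 0.0707 bgr [159. 130. 225.] rms 1e-05
ring 514 [ 0.4788 -0.2689] enc [ 0.4785 -0.2684] 0.0265 z 0.0703 bgr [ 68. 179. 212.] rms 8e-05
```

View pics/w10.png

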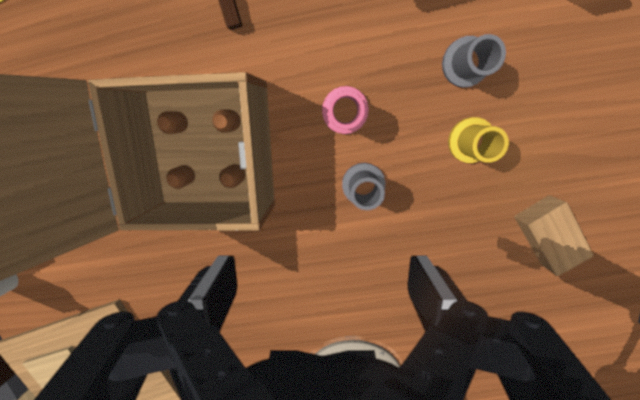

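View pics/t10.png

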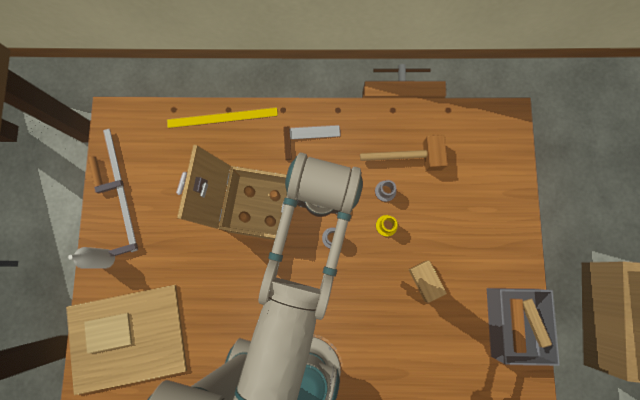

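Run:
```python
from h import *
plan([0.435,-0.0825,0.13],down(-np.pi/2+YAW),grip=0,n=6)
```

```text
6 rows, w [-0.04  -0.028 -0.015]
[[0,[-0.0088,0.0114,0.0404],[-0.007,-0.005,-0.003]],[0,[-0.0087,0.0111,0.0405],[-0.007,-0.005,-0.003]],[0,[-0.0085,0.0108,0.0406],[-0.007,-0.005,-0.003]],[0,[-0.0083,0.0105,0.0407],[-0.007,-0.005,-0.003]],[0,[-0.0082,0.0102,0.0408],[-0.007,-0.005,-0.003]],[0,[-0.008,0.0099,0.0409],[-0.007,-0.005,-0.003]]]
```

Request:
apply_moves([
  [0,[-0.009,0.011,0.04],[-0.007,-0.005,-0.003]],
  [0,[-0.009,0.011,0.04],[-0.007,-0.005,-0.003]],
  [0,[-0.0085,0.011,0.04],[-0.007,-0.005,-0.003]],
  [0,[-0.008,0.01,0.04],[-0.007,-0.005,-0.003]],
  [0,[-0.008,0.01,0.035],[-0.007,-0.005,-0.003]],
  [0,[-0.008,0.01,0.03],[-0.007,-0.005,-0.003]],
  [0,[0,0,0],[0,0,0]],
])

```text
time: 15.58
tool_pos: [0.4403, -0.0693, 0.1434]
eef_rot: [[0.992, -0.123, 0.002], [-0.123, -0.992, -0.004], [0.002, 0.003, -1.0]]
force: [0.6, 0.0, 0.2]
opening: 1.002
```

Run:
```python
from h import *
im=ctrl.get_image("wrist"); circ(im,(.435,-.0825)); cv2.imwrite("pics/w11.png",im["pixels"])
plan([0.435,-0.0825,0.046],down(-np.pi/2+YAW),grip=0,n=5)
```

```text
ring 1723 [ 0.4345 -0.0826] enc [ 0.4343 -0.0828] 0.0262 z 0.0703 bgr [129. 125. 127.] rms 4e-05
5 rows, w [ 0.003 -0.006  0.035]
[[0,[-0.0012,0.0027,0.0198],[0.001,-0.001,0.007]],[0,[-0.0011,0.0027,0.0198],[0.001,-0.001,0.007]],[0,[-0.0011,0.0027,0.0198],[0.001,-0.001,0.007]],[0,[-0.0011,0.0027,0.0198],[0.001,-0.001,0.007]],[0,[-0.001,0.0027,0.0198],[0.001,-0.001,0.007]]]
```

View pics/w11.png

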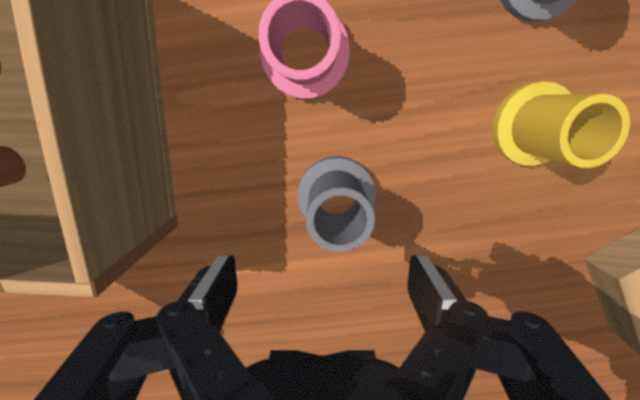

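Request:
apply_moves([
  [0,[-0.003,0.007,0.01],[0,0,0.017]],
  [0,[-0.0027,0.006,0.018],[0,0,0.017]],
  [0,[0,0,0.022],[0,0,0]],
  [0,[0,0,0.022],[0,0,0]],
  [0,[0,0,0.016],[0,0,0]],
  [0,[0,0,0],[0,0,0]],
])

```text
time: 16.38
tool_pos: [0.4445, -0.0833, 0.0605]
eef_rot: [[0.988, -0.155, 0.023], [-0.154, -0.988, -0.01], [0.025, 0.007, -1.0]]
force: [-0.5, -0.9, 0.6]
opening: 0.997
```

Run:
```python
from h import *
plan([0.4345,-0.0827,0.046],down(-np.pi/2+YAW),grip=0,n=1)
```

```text
1 rows, w [ 0.007 -0.025  0.003]
[[0,[-0.0103,0.0009,0.0142],[0.007,-0.025,0.003]]]
```

Request:
apply_moves([
  [0,[-0.008,0.0005,0.006],[0.006,-0.022,0.003]],
  [0,[-0.0025,0,0.007],[0,0,0]],
  [0,[0,0,0],[0,0,0]],
])

```text
time: 16.75
tool_pos: [0.4354, -0.0827, 0.0484]
eef_rot: [[0.988, -0.158, 0.005], [-0.158, -0.988, -0.002], [0.005, 0.001, -1.0]]
force: [-0.4, 0.3, 0.3]
opening: 1.002
```

Run:
```python
from h import *
plan([0.4345,-0.0827,0.046],down(-np.pi/2+YAW),grip=0,n=1)
```

```text
1 rows, w [ 0.001 -0.005 -0.   ]
[[0,[-0.0009,0.0002,0.0024],[0.001,-0.005,-0.0]]]
```

Request:
apply_moves([
  [0,[-0.0009,0,0.003],[0,-0.005,0]],
  [255,[0,0,0],[0,0,0]],
  [255,[0,0,0],[0,0,0]],
  [255,[0,0,0],[0,0,0]],
  [255,[0,0,0],[0,0,0]],
], newtons=50)

```text
time: 17.38
tool_pos: [0.4351, -0.0827, 0.0463]
eef_rot: [[0.988, -0.158, 0.002], [-0.158, -0.988, -0.002], [0.002, 0.001, -1.0]]
force: [0.2, 0.2, -1.6]
opening: 0.62
```

Run:
```python
from h import *
o=ctrl.get_obs(); print(np.round(o["tool_pos"],4))
s=box(-.045,-.042,.21); print(s)
plan(np.array(o["tool_pos"])+[0,0,.16],grip=255,n=4)
```

```text
[ 0.4351 -0.0827  0.0463]
[0.4898521  0.13250361 0.21      ]
4 rows, w [0. 0. 0.]
[[255,[0.0001,0.0001,-0.04],[0.0,0.0,0.0]],[255,[0.0001,0.0001,-0.04],[0.0,0.0,0.0]],[255,[0.0001,0.0001,-0.04],[0.0,0.0,0.0]],[255,[0.0001,0.0001,-0.04],[0.0,0.0,0.0]]]
```

Request:
apply_moves([
  [255,[0,0,-0.03],[0,0,0]],
  [255,[0,0,-0.04],[0,0,0]],
  [255,[0,0,-0.04],[0,0,0]],
  [255,[0,0,-0.04],[0,0,0]],
  [255,[0,0,0],[0,0,0]],
])

```text
time: 18.0
tool_pos: [0.434, -0.0821, 0.199]
eef_rot: [[0.987, -0.158, -0.002], [-0.158, -0.987, -0.0], [-0.002, 0.001, -1.0]]
force: [-1.0, 0.7, -1.5]
opening: 0.62
```

Run:
```python
from h import *
plan(box(-.045,-.042,.205),down(-np.pi/2+YAW),grip=255,n=6)
```

```text
6 rows, w [ 0.001  0.002 -0.   ]
[[255,[0.0036,-0.0368,-0.001],[0.0,0.0,-0.0]],[255,[0.0036,-0.0368,-0.001],[0.0,0.0,-0.0]],[255,[0.0036,-0.0368,-0.001],[0.0,0.0,-0.0]],[255,[0.0036,-0.0368,-0.001],[0.0,0.0,-0.0]],[255,[0.0036,-0.0368,-0.001],[0.0,0.0,-0.0]],[255,[0.0036,-0.0368,-0.001],[0.0,0.0,-0.0]]]
```

Request:
apply_moves([
  [255,[0.0036,-0.036,-0.0015],[0,0,0]],
  [255,[0.0036,-0.036,-0.001],[0,0,0]],
  [255,[0.0036,-0.036,-0.001],[0,0,0]],
  [255,[0.0036,-0.036,-0.001],[0,0,0]],
  [255,[0.0036,-0.036,-0.001],[0,0,0]],
  [255,[0.0036,-0.03,-0.001],[0,0,0]],
  [255,[0,0,0],[0,0,0]],
])

```text
time: 18.88
tool_pos: [0.4845, 0.1273, 0.1948]
eef_rot: [[0.987, -0.16, -0.019], [-0.16, -0.987, -0.001], [-0.019, 0.004, -1.0]]
force: [0.1, -0.2, -1.0]
opening: 0.619
```

Run:
```python
from h import *
im=ctrl.get_image("wrist"); cv2.imwrite("pics/w12.png",im["pixels"])
im2=ctrl.get_image("scene"); cv2.imwrite("pics/s12.png",cv2.resize(im2["pixels"][150:320,300:480],None,fx=3.5,fy=3.5))
for x in ctrl.landmark_of(im,"spigot"): print("sp",round(x["confidence"],2),np.round(cw(im,x["point"]),3).tolist())
for a in [(-.045,-.042),(.045,-.042),(-.045,.048),(.045,.048)]: print(np.round(box(*a,.01),4))
plan(box(-.045,-.042,.175),down(-np.pi/2+YAW),grip=255,n=2)
```

```text
sp 0.92 [0.599, 0.208, 0.015]
sp 0.82 [0.58, 0.122, 0.008]
sp 0.78 [0.505, 0.217, 0.016]
sp 0.57 [0.492, 0.132, 0.013]
[0.4899 0.1325 0.01  ]
[0.5787 0.1183 0.01  ]
[0.504  0.2214 0.01  ]
[0.5929 0.2072 0.01  ]
2 rows, w [ 0.005  0.018 -0.006]
[[255,[0.0025,-0.0042,0.0101],[0.003,0.009,-0.003]],[255,[0.0024,-0.0042,0.0101],[0.003,0.009,-0.003]]]
```

View pics/w12.png

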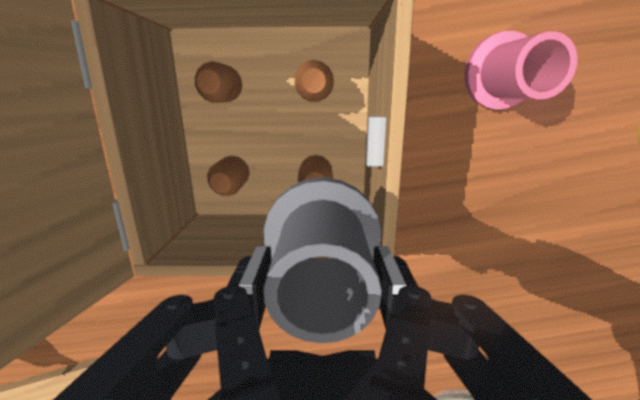

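View pics/s12.png

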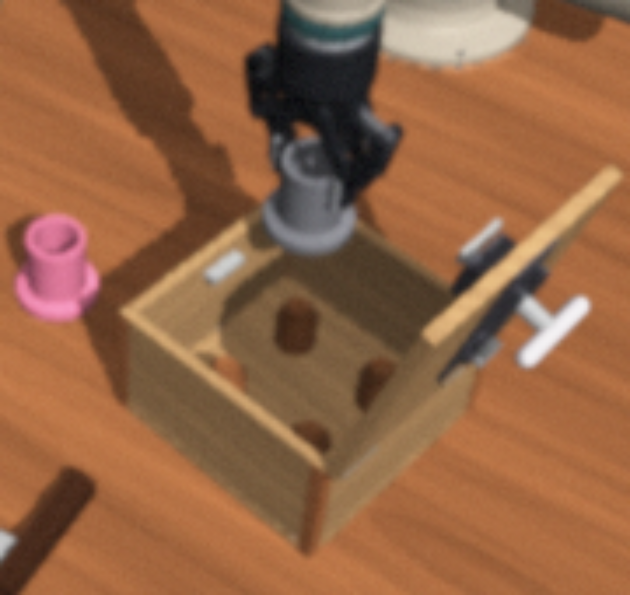

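Run:
```python
from h import *
im=ctrl.get_image("wrist"); C=cloud(im)
for a in [(.045,-.042),(-.045,.048),(.045,.048)]:
    c=box(*a,.055); m=(np.hypot(C[...,0]-c[0],C[...,1]-c[1])<.02)&(abs(C[...,2]-.055)<.003)
    P=C[m]; print(len(P), np.round(c[:2],4), np.round(cv2.minEnclosingCircle(P[:,:2].astype(np.float32)),4) if len(P)>5 else None)
```

```text
Traceback (most recent call last):
ValueError: setting an array element with a sequence. The requested array has an inhomogeneous shape after 1 dimensions. The detected shape was (2,) + inhomogeneous part.
```

Request:
apply_moves([
  [255,[0.003,-0.004,0],[0.003,0.01,-0.003]],
  [255,[0.002,-0.002,0.008],[0.002,0.008,-0.003]],
  [255,[0,0,0],[0,0,0]],
])

```text
time: 19.45
tool_pos: [0.49, 0.1283, 0.187]
eef_rot: [[0.987, -0.16, 0.001], [-0.16, -0.987, -0.0], [0.001, -0.0, -1.0]]
force: [0.5, 0.3, -0.3]
opening: 0.617
```

Run:
```python
from h import *
plan(box(-.045,-.042,.12),down(-np.pi/2+YAW),grip=255,n=5)
```

```text
5 rows, w [-0.    -0.001 -0.003]
[[255,[-0.0002,-0.0008,0.0134],[-0.0,-0.0,-0.001]],[255,[-0.0002,-0.0008,0.0134],[-0.0,-0.0,-0.001]],[255,[-0.0002,-0.0008,0.0134],[-0.0,-0.0,-0.001]],[255,[-0.0002,-0.0008,0.0134],[-0.0,-0.0,-0.001]],[255,[-0.0002,-0.0008,0.0134],[-0.0,-0.0,-0.001]]]
```

Run:
```python
from h import *
im=ctrl.get_image("wrist"); C=cloud(im)
for a in [(.045,-.042),(-.045,.048),(.045,.048)]:
    c=box(*a,.055); m=(np.hypot(C[...,0]-c[0],C[...,1]-c[1])<.02)&(abs(C[...,2]-.055)<.003)
    P=C[m]; print(len(P), np.round(c[:2],4)); print(cv2.minEnclosingCircle(P[:,:2].astype(np.float32)) if len(P)>5 else None)
```

```text
630 [0.5787 0.1183]
((0.5784386992454529, 0.11861707270145416), 0.012756102718412876)
461 [0.504  0.2214]
((0.5043765306472778, 0.220365509390831), 0.012232431210577488)
613 [0.5929 0.2072]
((0.5928506255149841, 0.20707909762859344), 0.012261556461453438)
```

Request:
apply_moves([
  [255,[-0.0005,-0.004,0],[0,0,-0.002]],
  [255,[0,0,0.008],[0,0,0]],
  [255,[0,0,0],[0,0,0]],
])

```text
time: 19.88
tool_pos: [0.4905, 0.1326, 0.179]
eef_rot: [[0.987, -0.158, 0.002], [-0.158, -0.987, -0.0], [0.002, -0.0, -1.0]]
force: [0.1, -0.4, -0.9]
opening: 0.62
```

Run:
```python
from h import *
plan(box(-.045,-.042,.12),down(-np.pi/2+YAW),grip=255,n=5)
```

```text
5 rows, w [-0.    -0.002 -0.001]
[[255,[-0.0002,0.0001,0.0118],[-0.0,-0.0,-0.0]],[255,[-0.0002,0.0,0.0118],[-0.0,-0.0,-0.0]],[255,[-0.0001,0.0,0.0118],[-0.0,-0.0,-0.0]],[255,[-0.0001,0.0,0.0118],[-0.0,-0.0,-0.0]],[255,[-0.0001,0.0,0.0118],[-0.0,-0.0,-0.0]]]
```

Request:
apply_moves([
  [255,[-0.0005,0,0.015],[0,-0.002,0]],
  [255,[-0.0005,0,0.015],[0,-0.001,0]],
  [255,[-0.0005,0,0.015],[0,0,0]],
  [255,[-0.0005,0,0.012],[0,0,0]],
  [255,[0,0,0],[0,0,0]],
])

```text
time: 20.5
tool_pos: [0.4874, 0.1328, 0.1171]
eef_rot: [[0.987, -0.158, -0.003], [-0.158, -0.987, 0.0], [-0.003, 0.001, -1.0]]
force: [-0.4, 0.7, -1.5]
opening: 0.62
```

Run:
```python
from h import *
plan(box(-.045,-.042,.056),down(-np.pi/2+YAW),grip=255,n=5)
im=ctrl.get_image("wrist"); cv2.imwrite("pics/w13.png",im["pixels"])
```

```text
5 rows, w [ 0.001  0.003 -0.001]
[[255,[0.0005,-0.0,0.0122],[0.0,0.001,-0.0]],[255,[0.0005,-0.0,0.0122],[0.0,0.001,-0.0]],[255,[0.0005,-0.0,0.0122],[0.0,0.001,-0.0]],[255,[0.0005,-0.0,0.0122],[0.0,0.001,-0.0]],[255,[0.0005,-0.0,0.0122],[0.0,0.001,-0.0]]]
```

View pics/w13.png

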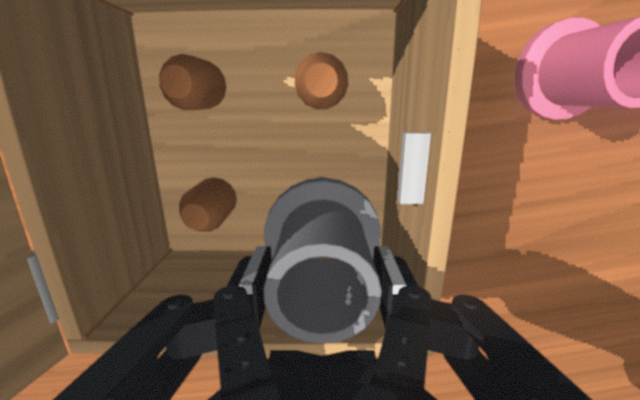

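Request:
apply_moves([
  [255,[0.0024,0,0.004],[0,0.003,0]],
  [255,[0,0,0.012],[0,0,0]],
  [255,[0,0,0.012],[0,0,0]],
  [255,[0,0,0.01],[0,0,0]],
])

```text
time: 21.05
tool_pos: [0.4922, 0.1326, 0.079]
eef_rot: [[0.987, -0.158, 0.005], [-0.158, -0.987, -0.0], [0.005, -0.001, -1.0]]
force: [-2.8, 6.0, 48.8]
opening: 0.619
```

Run:
```python
from h import *
plan(box(-.045,-.042,.056),down(-np.pi/2+YAW),grip=255,n=3)
```

```text
3 rows, w [-0.001 -0.005 -0.001]
[[255,[-0.0008,0.0002,0.0077],[-0.0,-0.002,-0.0]],[255,[-0.0008,0.0002,0.0077],[-0.0,-0.002,-0.0]],[255,[-0.0008,0.0002,0.0077],[-0.0,-0.002,-0.0]]]
```

Request:
apply_moves([
  [255,[-0.0025,0,-0.004],[0,-0.004,0]],
  [255,[0,0,0],[0,0,0]],
])

```text
time: 21.3
tool_pos: [0.4895, 0.133, 0.0821]
eef_rot: [[0.987, -0.158, 0.0], [-0.158, -0.987, 0.001], [0.0, -0.001, -1.0]]
force: [0.5, -0.9, -1.4]
opening: 0.613
```

Run:
```python
from h import *
plan(box(-.045,-.042,.056),down(-np.pi/2+YAW),grip=255,n=3)
im2=ctrl.get_image("scene"); cv2.imwrite("pics/s14.png",cv2.resize(im2["pixels"][150:320,300:480],None,fx=3.5,fy=3.5))
```

```text
3 rows, w [-0.001 -0.    -0.001]
[[255,[0.0001,0.0002,0.0087],[-0.0,-0.0,-0.0]],[255,[0.0001,0.0002,0.0087],[-0.0,-0.0,-0.0]],[255,[0.0001,0.0002,0.0087],[-0.0,-0.0,-0.0]]]
```

View pics/s14.png

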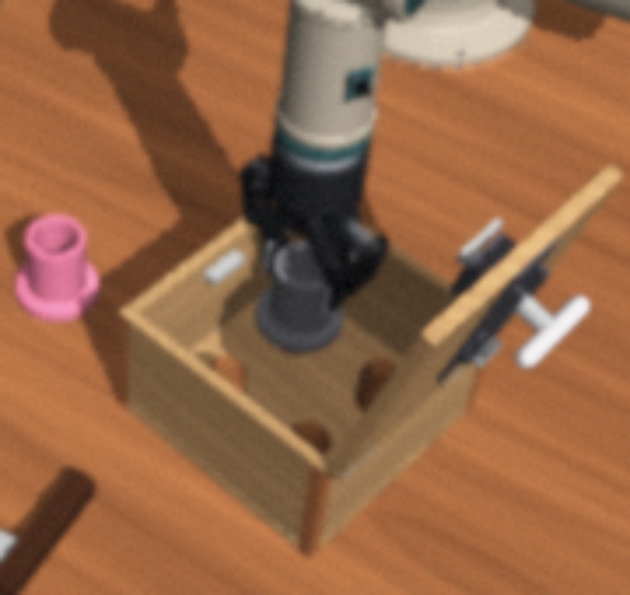

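Request:
apply_moves([
  [255,[0,0,0.005],[0,0,0]],
  [255,[0,0,0.004],[0,0,0]],
])

```text
time: 21.6
tool_pos: [0.4917, 0.1337, 0.0784]
eef_rot: [[0.987, -0.158, 0.006], [-0.158, -0.987, 0.001], [0.006, -0.002, -1.0]]
force: [-5.8, 6.4, 33.7]
opening: 0.618
```

Run:
```python
from h import *
o=ctrl.get_obs(); print(np.round(o["force"],2),np.round(o["moment"],2),np.round(o["tau"],1))
im=ctrl.get_image("wrist"); cv2.imwrite("pics/w15.png",im["pixels"])
C=cloud(im); R=np.array(o["eef_rot"]); T=(C-np.array(o["tool_pos"]))@R
np.save("T.npy",T)
# seen tube ring: z in tool
for (u,v) in [(322,245),(322,200),(255,270),(395,270),(180,330),(470,330),(110,330),(540,330)]:
    print((u,v),np.round(T[v,u],3),np.round(C[v,u],3))
im2=ctrl.get_image("scene"); C=cloud(im2)
```

```text
[-5.79  6.43 33.72] [-1.11  1.08 -0.4 ] [ -3.7 -23.  -12.2  -0.6  -2.   -0.4]
(322, 245) [ 0.024  0.001 -0.024] [0.515 0.129 0.103]
(322, 200) [0.025 0.001 0.031] [0.517 0.129 0.047]
(255, 270) [ 0.012 -0.028 -0.023] [0.508 0.16  0.102]
(395, 270) [ 0.012  0.032 -0.024] [0.499 0.101 0.103]
(180, 330) [ 0.005 -0.049 -0.052] [0.504 0.181 0.13 ]
(470, 330) [ 0.01   0.048 -0.058] [0.494 0.084 0.136]
(110, 330) [-0.052 -0.129  0.01 ] [0.461 0.27  0.069]
(540, 330) [-0.113  0.197  0.077] [ 0.349 -0.042  0.001]
```

View pics/w15.png

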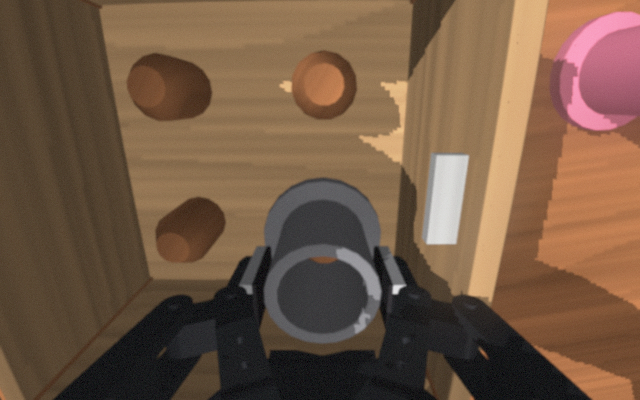

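Run:
```python
from h import *
T=np.load("T.npy")
m=(abs(T[...,0])<.035)&(abs(T[...,1])<.09)&(T[...,2]<-.0)&(T[...,2]>-.12)
P=T[m]
for z in np.arange(-.11,0,.01):
    q=P[abs(P[:,2]-z)<.005]
    if len(q): print(round(z,3),len(q),"y",np.round(np.percentile(q[:,1],[0.5,99.5]),3),"x",np.round(np.percentile(q[:,0],[1,99]),3))
```

```text
-0.09 1366 y [-0.022  0.023] x [0.018 0.021]
-0.08 9719 y [-0.064  0.065] x [0.005 0.019]
-0.07 9796 y [-0.062  0.063] x [-0.008  0.018]
-0.06 4767 y [-0.06   0.061] x [-0.012  0.018]
-0.05 7015 y [-0.058  0.059] x [-0.011  0.014]
-0.04 4173 y [-0.054  0.064] x [-0.034  0.035]
-0.03 3491 y [-0.038  0.055] x [-0.033  0.035]
-0.02 7080 y [-0.038  0.055] x [-0.025  0.027]
-0.01 3123 y [-0.039  0.055] x [-0.022  0.025]
```

Request:
apply_moves([
  [255,[-0.002,0,-0.008],[0,-0.006,0]],
  [255,[0,0,0],[0,0,0]],
])

```text
time: 21.95
tool_pos: [0.4908, 0.1345, 0.0875]
eef_rot: [[0.987, -0.158, 0.004], [-0.158, -0.987, 0.003], [0.003, -0.003, -1.0]]
force: [-0.1, -0.5, -1.0]
opening: 0.618
```

Run:
```python
from h import *
o=ctrl.get_obs(); print(np.round(o["force"],2),np.round(o["moment"],2))
plan(box(-.045,-.042,.087),down(-np.pi/2+YAW),grip=255,n=1)
```

```text
[-0.12 -0.54 -0.98] [-0.03 -0.    0.04]
1 rows, w [-0.003 -0.003 -0.001]
[[255,[-0.0006,0.0021,0.0005],[-0.003,-0.003,-0.001]]]
```

Request:
apply_moves([
  [85,[-0.0005,0,0],[0,0,0]],
  [72,[0,0,0],[0,0,0]],
  [72,[0,0,0],[0,0,0]],
])

```text
time: 22.32
tool_pos: [0.4894, 0.1342, 0.086]
eef_rot: [[0.987, -0.158, 0.001], [-0.158, -0.987, 0.002], [0.001, -0.003, -1.0]]
force: [0.8, 0.7, 0.4]
opening: 0.72
```

Run:
```python
from h import *
o=ctrl.get_obs(); print(np.round(o["force"],2),np.round(o["moment"],2))
im=ctrl.get_image("wrist"); cv2.imwrite("pics/w16.png",im["pixels"])
circ(im,box(-.045,-.042,0),.07,.115)
```

```text
[0.84 0.72 0.44] [-0.05 -0.05  0.01]
ring 6331 [0.4907 0.1326] enc [0.4978 0.1307] 0.0391 z 0.0808 bgr [72. 70. 71.] rms 0.00459
```

View pics/w16.png

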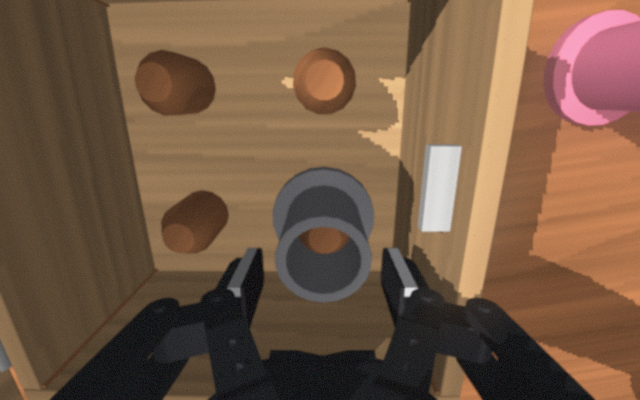

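Request:
apply_moves([
  [72,[0,0,-0.03],[0,0,0]],
  [135,[0,0,-0.012],[0,0,0]],
  [135,[0,0,0],[0,0,0]],
  [135,[0,0.001,0.01],[0,0,0]],
  [135,[0,0,0.01],[0,0,0]],
])

```text
time: 23.0
tool_pos: [0.488, 0.1328, 0.1059]
eef_rot: [[0.987, -0.158, -0.002], [-0.158, -0.987, 0.002], [-0.002, -0.002, -1.0]]
force: [-0.8, -0.3, -0.5]
opening: 0.472
```

Run:
```python
from h import *
o=ctrl.get_obs(); print(np.round(o["force"],2))
plan(box(-.045,-.042,.085),down(-np.pi/2+YAW),grip=135,n=1)
```

```text
[-0.76 -0.28 -0.45]
1 rows, w [-0.002  0.002 -0.001]
[[135,[0.0019,0.0001,0.0209],[-0.002,0.002,-0.001]]]
```

Request:
apply_moves([
  [135,[0.001,0,0.008],[0,0,0]],
  [135,[0,0,0.006],[0,0,0]],
  [135,[0,0,0.004],[0,0,0]],
])

```text
time: 23.38
tool_pos: [0.4875, 0.1325, 0.0862]
eef_rot: [[0.987, -0.158, -0.007], [-0.158, -0.987, 0.001], [-0.007, -0.0, -1.0]]
force: [-9.2, -0.6, 41.0]
opening: 0.472
```

Request:
apply_moves([
  [135,[0.001,0,-0.02],[0,0.006,0]],
  [135,[0,0,-0.04],[0,0,0]],
  [60,[0,0,-0.06],[0,0,0]],
  [0,[0,0,-0.06],[0,0,0]],
  [0,[0.01,0.02,-0.03],[0,0,0]],
  [0,[0,0,0],[0,0,0]],
])

```text
time: 24.12
tool_pos: [0.496, 0.1108, 0.3015]
eef_rot: [[0.987, -0.158, -0.001], [-0.158, -0.987, 0.0], [-0.001, 0.0, -1.0]]
force: [-0.7, 0.6, -0.3]
opening: 1.004
```

Run:
```python
from h import *
im=ctrl.get_image("wrist"); cv2.imwrite("pics/w17.png",im["pixels"])
circ(im,box(-.045,-.042,0),.074,.09)
circ(im,(.6,-.267))
im=ctrl.get_image("top"); sleeves(im); circ(im,(.6,-.267))
plan([0.6003,-0.2674,0.18],down(-np.pi/2+YAW),grip=0,n=8)
```

```text
ring 620 [0.4895 0.133 ] enc [0.4894 0.1341] 0.0261 z 0.0802 bgr [81. 79. 80.] rms 0.00016
ring 638 [ 0.6004 -0.2671] enc [ 0.6001 -0.2659] 0.026 z 0.0701 bgr [112. 111. 115.] rms 0.00016
sleeve lm 0.79 [0.559, -0.069, -0.004]
sleeve lm 0.68 [0.478, -0.266, -0.003]
sleeve lm 0.67 [0.6, -0.263, -0.0]
sleeve lm 0.61 [0.488, 0.132, 0.007]
sleeve lm 0.53 [0.771, 0.084, 0.001]
ring 72 [ 0.5984 -0.2659] enc [ 0.5983 -0.2662] 0.0263 z 0.0683 bgr [117. 119. 123.] rms 0.00011
8 rows, w [0.001 0.01  0.001]
[[0,[0.0208,0.0447,0.0146],[0.0,0.001,0.0]],[0,[0.0207,0.0447,0.0146],[0.0,0.001,0.0]],[0,[0.0207,0.0447,0.0146],[0.0,0.001,0.0]],[0,[0.0207,0.0447,0.0146],[0.0,0.001,0.0]],[0,[0.0207,0.0447,0.0146],[0.0,0.001,0.0]],[0,[0.0207,0.0447,0.0147],[0.0,0.001,0.0]],[0,[0.0207,0.0447,0.0147],[0.0,0.001,0.0]],[0,[0.0207,0.0447,0.0147],[0.0,0.001,0.0]]]
```

View pics/w17.png

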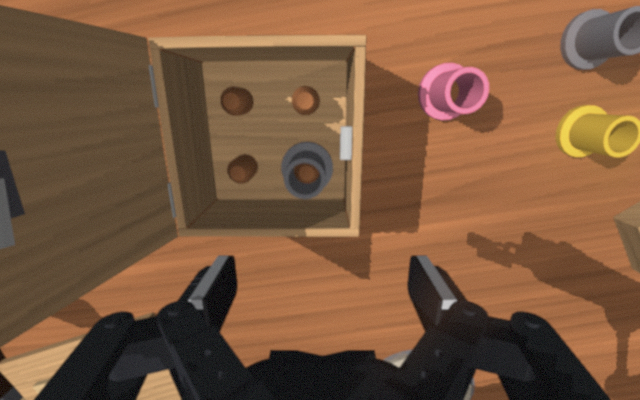

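Request:
apply_moves([
  [0,[0.02,0.044,0.014],[0,0.001,0]],
  [0,[0.02,0.044,0.014],[0,0.001,0]],
  [0,[0.02,0.044,0.014],[0,0.001,0]],
  [0,[0.02,0.044,0.014],[0,0.001,0]],
  [0,[0.02,0.044,0.014],[0,0.001,0]],
  [0,[0.02,0.044,0.014],[0,0.001,0]],
  [0,[0.02,0.044,0.014],[0,0.001,0]],
  [0,[0.015,0.03,0.014],[0,0.001,0]],
  [0,[0,0,0],[0,0,0]],
])

```text
time: 25.4
tool_pos: [0.5872, -0.2458, 0.1578]
eef_rot: [[0.988, -0.148, -0.033], [-0.148, -0.989, 0.017], [-0.035, -0.011, -0.999]]
force: [-0.1, 0.5, 0.1]
opening: 0.998
```

Run:
```python
from h import *
im=ctrl.get_image("wrist"); cv2.imwrite("pics/w18.png",im["pixels"])
circ(im,(.6,-.267))
plan([0.6003,-0.2672,0.12],down(-np.pi/2+YAW),grip=0,n=3)
```

```text
ring 1617 [ 0.6009 -0.2675] enc [ 0.6005 -0.2677] 0.0263 z 0.0703 bgr [111. 108. 110.] rms 5e-05
3 rows, w [-0.012  0.035  0.01 ]
[[0,[0.006,0.007,0.0125],[-0.004,0.012,0.003]],[0,[0.0058,0.0069,0.0126],[-0.004,0.012,0.003]],[0,[0.0057,0.0068,0.0127],[-0.004,0.012,0.003]]]
```

View pics/w18.png

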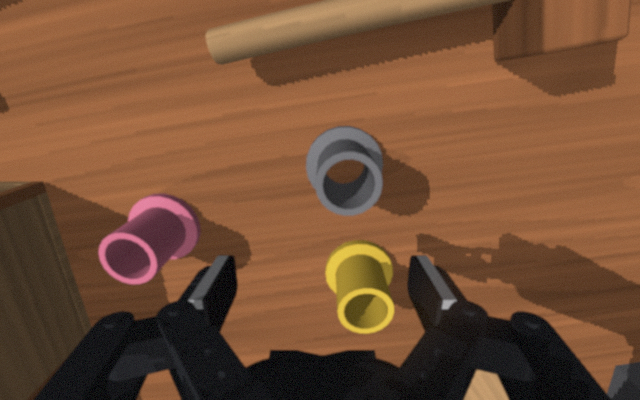

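Request:
apply_moves([
  [0,[0.008,0.01,0.002],[-0.006,0.018,0.005]],
  [0,[0.007,0.009,0.01],[-0.006,0.017,0.005]],
  [0,[0.002,0.002,0.01],[0,0,0]],
  [0,[0,0,0],[0,0,0]],
])

```text
time: 25.95
tool_pos: [0.6007, -0.2643, 0.135]
eef_rot: [[0.988, -0.154, 0.001], [-0.154, -0.988, 0.001], [0.001, -0.001, -1.0]]
force: [0.3, 0.9, 0.1]
opening: 0.997
```

Run:
```python
from h import *
plan([0.6007,-0.2676,0.046],down(-np.pi/2+YAW),grip=0,n=4)
```

```text
4 rows, w [-0.001 -0.001  0.004]
[[0,[0.0001,0.0008,0.0222],[-0.0,-0.0,0.001]],[0,[0.0001,0.0008,0.0222],[-0.0,-0.0,0.001]],[0,[0.0001,0.0008,0.0222],[-0.0,-0.0,0.001]],[0,[0.0001,0.0008,0.0222],[-0.0,-0.0,0.001]]]
```

Request:
apply_moves([
  [0,[0,0.0025,0.018],[0,0,0.004]],
  [0,[0,0.0008,0.02],[0,0,0]],
  [0,[0,0,0.02],[0,0,0]],
  [0,[0,0,0.018],[0,0,0]],
  [0,[0,0,0],[0,0,0]],
])

```text
time: 26.58
tool_pos: [0.5995, -0.2658, 0.0546]
eef_rot: [[0.988, -0.156, -0.0], [-0.156, -0.988, 0.001], [-0.0, -0.001, -1.0]]
force: [0.3, -0.0, 0.1]
opening: 0.998
```

Run:
```python
from h import *
plan([0.6007,-0.2676,0.046],down(-np.pi/2+YAW),grip=0,n=1)
```

```text
1 rows, w [-0.001  0.     0.001]
[[0,[0.0015,0.0016,0.0086],[-0.001,0.0,0.001]]]
```

Request:
apply_moves([
  [0,[0.0015,0.0016,0.0045],[0,0,0]],
  [0,[0,0,0],[0,0,0]],
  [255,[0,0,0],[0,0,0]],
  [255,[0,0,0],[0,0,0]],
  [255,[0,0,0],[0,0,0]],
  [255,[0,0,0],[0,0,0]],
], newtons=50)

```text
time: 27.32
tool_pos: [0.6022, -0.2684, 0.0525]
eef_rot: [[0.988, -0.156, 0.004], [-0.156, -0.988, -0.001], [0.004, 0.0, -1.0]]
force: [-0.2, -0.1, -2.2]
opening: 0.617
```

Request:
apply_moves([
  [255,[0,0,-0.03],[0,0,0]],
  [255,[0,0,-0.04],[0,0,0]],
  [255,[0,0,-0.04],[0,0,0]],
  [255,[0,0,-0.045],[0,0,0]],
  [255,[0,0,0],[0,0,0]],
])

```text
time: 27.95
tool_pos: [0.6007, -0.2677, 0.2095]
eef_rot: [[0.988, -0.156, -0.001], [-0.156, -0.988, 0.002], [-0.001, -0.002, -1.0]]
force: [0.2, -0.6, -1.0]
opening: 0.619
```

Run:
```python
from h import *
plan(box(.045,-.042,.205),down(-np.pi/2+YAW),grip=255,n=10)
im=ctrl.get_image("wrist"); cv2.imwrite("pics/w19.png",im["pixels"])
```

```text
10 rows, w [-0.002  0.001  0.001]
[[255,[-0.0082,-0.0378,0.0005],[-0.0,0.0,0.0]],[255,[-0.0082,-0.0378,0.0005],[-0.0,0.0,0.0]],[255,[-0.0082,-0.0378,0.0005],[-0.0,0.0,0.0]],[255,[-0.0082,-0.0378,0.0005],[-0.0,0.0,0.0]],[255,[-0.0082,-0.0378,0.0005],[-0.0,0.0,0.0]],[255,[-0.0082,-0.0378,0.0005],[-0.0,0.0,0.0]],[255,[-0.0082,-0.0378,0.0005],[-0.0,0.0,0.0]],[255,[-0.0082,-0.0378,0.0005],[-0.0,0.0,0.0]],[255,[-0.0082,-0.0378,0.0005],[-0.0,0.0,0.0]],[255,[-0.0082,-0.0378,0.0005],[-0.0,0.0,0.0]]]
```

View pics/w19.png

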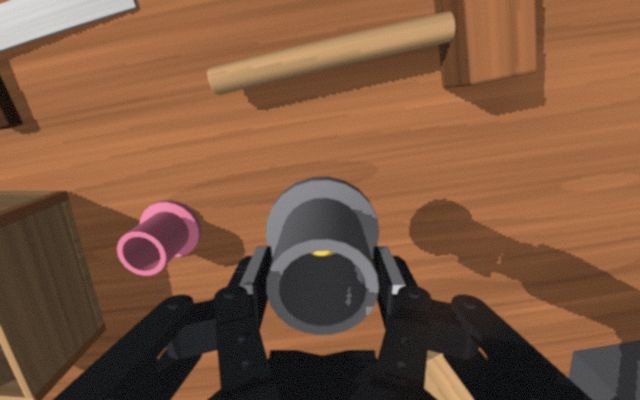

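Request:
apply_moves([
  [255,[-0.008,-0.037,0],[0,0,0]],
  [255,[-0.008,-0.037,0],[0,0,0]],
  [255,[-0.008,-0.037,0],[0,0,0]],
  [255,[-0.008,-0.037,0],[0,0,0]],
  [255,[-0.008,-0.037,0],[0,0,0]],
  [255,[-0.008,-0.037,0],[0,0,0]],
  [255,[-0.008,-0.037,0],[0,0,0]],
  [255,[-0.008,-0.036,0],[0,0,0]],
  [255,[-0.008,-0.036,0],[0,0,0]],
  [255,[-0.006,-0.025,0],[0,0,0]],
  [255,[0,0,0],[0,0,0]],
])

```text
time: 29.38
tool_pos: [0.5637, 0.1096, 0.1853]
eef_rot: [[0.986, -0.159, -0.049], [-0.159, -0.987, 0.012], [-0.05, -0.004, -0.999]]
force: [-0.5, -0.5, -0.6]
opening: 0.614
```

Run:
```python
from h import *
plan(box(.0465,-.042,.18),down(-np.pi/2+YAW),grip=255,n=2)
im=ctrl.get_image("wrist"); cv2.imwrite("pics/w20.png",im["pixels"])
```

```text
2 rows, w [-0.004  0.05  -0.001]
[[255,[0.0076,-0.0055,0.0023],[-0.002,0.025,-0.001]],[255,[0.0075,-0.0055,0.0025],[-0.002,0.025,-0.001]]]
```

View pics/w20.png

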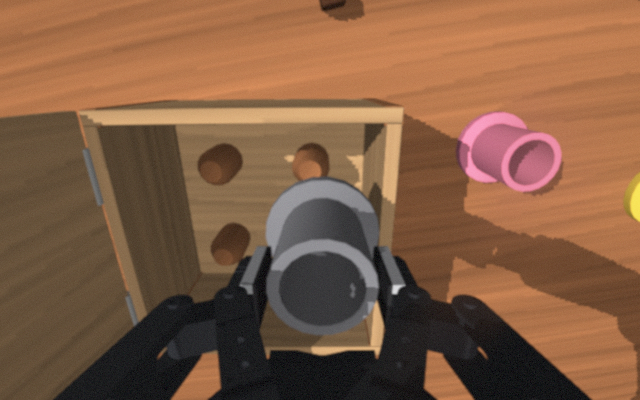

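Request:
apply_moves([
  [255,[0.0076,-0.0055,-0.004],[-0.002,0.025,-0.001]],
  [255,[0.0075,-0.0055,0],[-0.002,0.023,-0.001]],
  [255,[0,0,0],[0,0,0]],
])

```text
time: 29.8
tool_pos: [0.5816, 0.115, 0.1874]
eef_rot: [[0.987, -0.16, -0.001], [-0.16, -0.987, -0.002], [-0.001, 0.002, -1.0]]
force: [0.4, 0.0, -1.0]
opening: 0.617
```

Run:
```python
from h import *
plan(box(.0465,-.042,.125),down(-np.pi/2+YAW),grip=255,n=4)
```

```text
4 rows, w [ 0.002  0.001 -0.003]
[[255,[-0.0005,-0.0008,0.0156],[0.001,0.0,-0.001]],[255,[-0.0005,-0.0007,0.0156],[0.001,0.0,-0.001]],[255,[-0.0005,-0.0007,0.0156],[0.001,0.0,-0.001]],[255,[-0.0005,-0.0007,0.0156],[0.001,0.0,-0.001]]]
```

Request:
apply_moves([
  [255,[-0.0015,-0.003,0.004],[0.002,0,-0.003]],
  [255,[0,0,0.016],[0,0,0]],
  [255,[0,0,0.016],[0,0,0]],
  [255,[0,0,0.014],[0,0,0]],
  [255,[0,0,0],[0,0,0]],
])

```text
time: 30.42
tool_pos: [0.5793, 0.1172, 0.1329]
eef_rot: [[0.987, -0.158, -0.004], [-0.158, -0.987, -0.001], [-0.004, 0.001, -1.0]]
force: [0.2, 0.3, -1.3]
opening: 0.618
```

Run:
```python
from h import *
plan(box(.0465,-.042,.095),down(-np.pi/2+YAW),grip=255,n=3)
im=ctrl.get_image("wrist"); cv2.imwrite("pics/w21.png",im["pixels"])
```

```text
3 rows, w [ 0.001  0.004 -0.001]
[[255,[0.0003,-0.0003,0.0126],[0.0,0.001,-0.0]],[255,[0.0003,-0.0003,0.0126],[0.0,0.001,-0.0]],[255,[0.0003,-0.0003,0.0126],[0.0,0.001,-0.0]]]
```

View pics/w21.png

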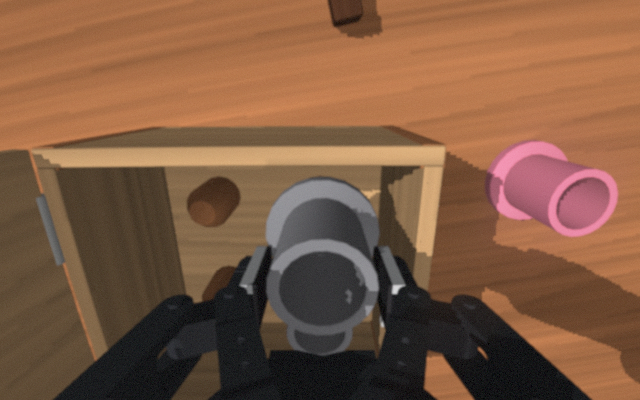

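Request:
apply_moves([
  [255,[0.001,-0.001,0.012],[0,0.004,0]],
  [255,[0,0,0.012],[0,0,0]],
  [255,[0,0,0.01],[0,0,0]],
  [255,[0,0,0],[0,0,0]],
])

```text
time: 30.98
tool_pos: [0.5817, 0.1182, 0.098]
eef_rot: [[0.987, -0.158, 0.003], [-0.158, -0.987, -0.001], [0.004, 0.001, -1.0]]
force: [0.8, 0.2, -0.9]
opening: 0.618
```

Run:
```python
from h import *
plan(box(.0465,-.042,.094),down(-np.pi/2+YAW),grip=255,n=1)
```

```text
1 rows, w [ 0.001 -0.004 -0.001]
[[255,[-0.0015,0.0003,0.004],[0.001,-0.004,-0.001]]]
```

Request:
apply_moves([
  [255,[-0.0015,0,0.004],[0,-0.004,0]],
  [255,[0,0,0],[0,0,0]],
  [72,[0,0,0],[0,0,0]],
  [72,[0,0,0],[0,0,0]],
  [72,[0,0,0],[0,0,0]],
])

```text
time: 31.6
tool_pos: [0.5816, 0.1186, 0.0953]
eef_rot: [[0.987, -0.158, 0.003], [-0.158, -0.987, -0.0], [0.003, -0.0, -1.0]]
force: [0.1, 0.8, 0.0]
opening: 0.712
```

Run:
```python
from h import *
im=ctrl.get_image("wrist"); cv2.imwrite("pics/w22.png",im["pixels"])
circ(im,box(.045,-.042,0),.074,.09)
```

```text
ring 3107 [0.58   0.1183] enc [0.5796 0.1178] 0.0265 z 0.0803 bgr [102.  99. 100.] rms 9e-05
```

View pics/w22.png

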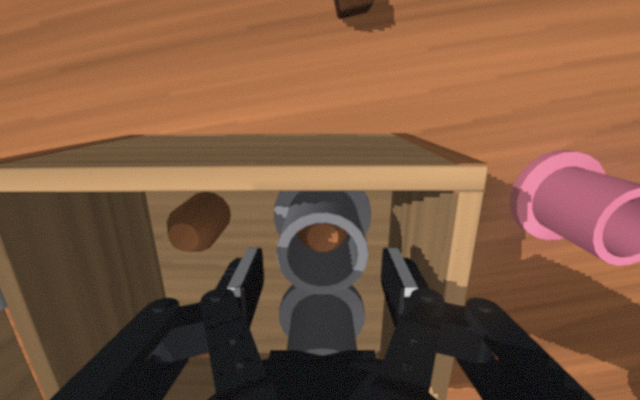

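Request:
apply_moves([
  [72,[0,0,-0.025],[0,0,0]],
  [135,[-0.0015,0,-0.01],[0,-0.003,0]],
  [135,[0,0,0],[0,0,0]],
  [135,[0,0,0.01],[0,0,0]],
  [135,[0,0,0.014],[0,0,0]],
  [135,[0,0,0.008],[0,0,0]],
])

```text
time: 32.4
tool_pos: [0.5783, 0.1186, 0.0951]
eef_rot: [[0.987, -0.158, -0.004], [-0.158, -0.987, -0.0], [-0.004, 0.001, -1.0]]
force: [0.7, 0.1, 0.3]
opening: 0.468
```

Request:
apply_moves([
  [135,[0,0,0.004],[0,0,0]],
  [135,[0,0,0.003],[0,0,0]],
  [135,[0,0,0.002],[0,0,0]],
])

```text
time: 32.78
tool_pos: [0.5775, 0.1186, 0.0864]
eef_rot: [[0.987, -0.158, -0.006], [-0.158, -0.987, -0.0], [-0.006, 0.001, -1.0]]
force: [-5.7, -1.0, 20.9]
opening: 0.469
```

Request:
apply_moves([
  [135,[0.001,0,-0.02],[0,0.006,0]],
  [135,[0,0,-0.05],[0,0,0]],
  [255,[0,0,-0.06],[0,0,0]],
  [255,[0,0,-0.06],[0,0,0]],
  [255,[0,0,-0.06],[0,0,0]],
  [255,[-0.03,0,-0.06],[0,0,0]],
  [255,[-0.03,0,0],[0,0,0]],
  [255,[0,0,0],[0,0,0]],
])

```text
time: 33.78
tool_pos: [0.522, 0.128, 0.4023]
eef_rot: [[0.987, -0.159, 0.006], [-0.159, -0.987, -0.0], [0.006, -0.001, -1.0]]
force: [0.4, -0.5, -0.2]
opening: 0.003
```

Run:
```python
from h import *
im=ctrl.get_image("wrist"); cv2.imwrite("pics/w23.png",im["pixels"])
for a in [-.045,.045]: circ(im,box(a,-.042,0),.074,.09,.03)
im=ctrl.get_image("top"); cv2.imwrite("pics/t23.png",im["pixels"]); sleeves(im)
plan(box(-.065,.23,.40),down(-np.pi/2+YAW),grip=255,n=6)
```

```text
ring 379 [0.4893 0.133 ] enc [0.4891 0.1329] 0.026 z 0.0801 bgr [82. 80. 82.] rms 5e-05
ring 412 [0.5791 0.1183] enc [0.5793 0.1191] 0.0261 z 0.0807 bgr [130. 127. 128.] rms 0.00016
sleeve lm 0.81 [0.487, 0.133, 0.009]
sleeve lm 0.76 [0.58, 0.118, 0.007]
sleeve lm 0.62 [0.476, -0.269, -0.001]
sleeve lm 0.6 [0.556, -0.067, -0.003]
6 rows, w [ 0.    -0.004 -0.002]
[[255,[-0.0092,-0.0452,0.0],[0.0,-0.001,-0.0]],[255,[-0.0092,-0.0452,0.0],[0.0,-0.001,-0.0]],[255,[-0.0091,-0.0452,0.0001],[0.0,-0.001,-0.0]],[255,[-0.0091,-0.0452,0.0001],[0.0,-0.001,-0.0]],[255,[-0.0091,-0.0452,0.0001],[0.0,-0.001,-0.0]],[255,[-0.0091,-0.0452,0.0001],[0.0,-0.001,-0.0]]]
```

View pics/w23.png

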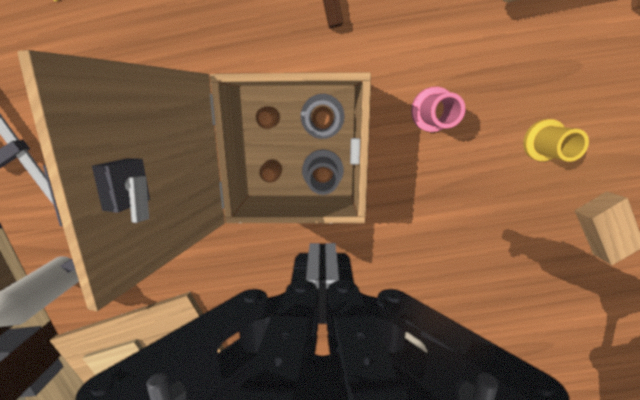

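View pics/t23.png

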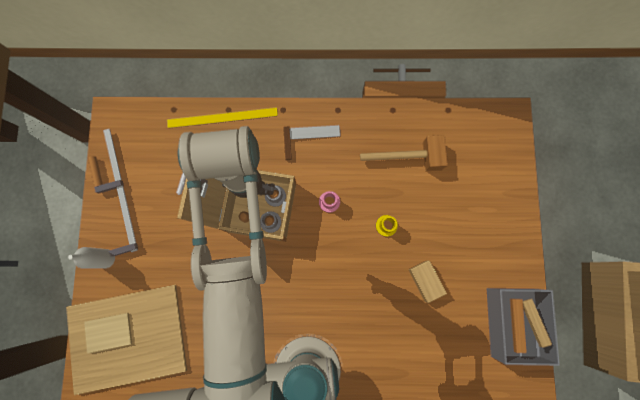

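Request:
apply_moves([
  [255,[-0.009,-0.045,-0.002],[0,0,0]],
  [255,[-0.009,-0.045,-0.002],[0,0,0]],
  [255,[-0.009,-0.045,-0.002],[0,0,0]],
  [255,[-0.009,-0.045,-0.002],[0,0,0]],
  [255,[-0.009,-0.045,0],[0,0,0]],
  [255,[-0.009,-0.03,0],[0,0,0]],
  [255,[0,0,0],[0,0,0]],
])

```text
time: 34.8
tool_pos: [0.5193, 0.3952, 0.3954]
eef_rot: [[0.986, -0.166, -0.008], [-0.166, -0.986, -0.009], [-0.006, 0.01, -1.0]]
force: [0.0, 0.1, -0.3]
opening: -0.002
```

Run:
```python
from h import *
plan(box(-.065,.23,.306),down(-np.pi/2+YAW),grip=255,n=4)
o=ctrl.get_obs(); print(np.round(o["joints"],2), (np.array(o["tool_pos"])[:2]-BC)@BX,(np.array(o["tool_pos"])[:2]-BC)@BY)
im=ctrl.get_image("wrist"); cv2.imwrite("pics/w24.png",im["pixels"])
```

```text
4 rows, w [ 0.01   0.006 -0.009]
[[255,[-0.0018,-0.0022,0.0224],[0.003,0.002,-0.002]],[255,[-0.0018,-0.0021,0.0224],[0.003,0.002,-0.002]],[255,[-0.0019,-0.0021,0.0224],[0.003,0.002,-0.002]],[255,[-0.0019,-0.002,0.0224],[0.003,0.002,-0.002]]]
[ 0.55  0.37  0.99 -0.    1.79  2.28] -0.05723359060731666 0.22204323782641391
```

View pics/w24.png

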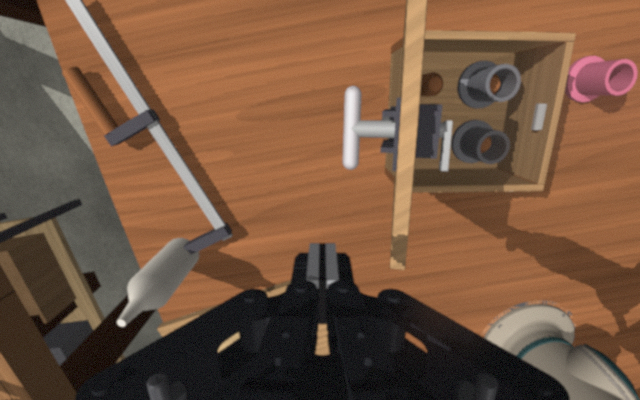

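Request:
apply_moves([
  [255,[-0.004,-0.004,0.02],[0.005,0.003,-0.005]],
  [255,[-0.003,-0.003,0.022],[0.005,0.003,-0.004]],
  [255,[0,0,0.022],[0,0,0]],
  [255,[0,0,0.015],[0,0,0]],
  [255,[0,0,0],[0,0,0]],
])

```text
time: 35.48
tool_pos: [0.5172, 0.3956, 0.3118]
eef_rot: [[0.986, -0.166, -0.001], [-0.166, -0.986, -0.006], [-0.0, 0.006, -1.0]]
force: [0.3, 0.1, 0.5]
opening: -0.004
```

```bash
cat >> h.py <<'E'
def bp():
    o=ctrl.get_obs(); d=np.array(o["tool_pos"])[:2]-BC
    print("box pos",np.round([d@BX,d@BY,o["tool_pos"][2]],4),"F box",np.round([np.array(o["force"])[:2]@BX,np.array(o["force"])[:2]@BY,o["force"][2]],1),"J",np.round(o["joints"],2))
    return d@BX,d@BY,o["tool_pos"][2]
def closepath(th,r=.19,h=.014):
    y=.105-r*np.cos(th)+.012*np.sin(th)+h; z=.1205+r*np.sin(th)+.012*np.cos(th)+.008
    return y,z
E
python3 - <<'E'
from h import *
bp()
for th in np.arange(1.9,-.01,-.1): print(round(th,2),np.round(closepath(th),3))
E
```

```text
box pos [-0.0594  0.2221  0.3118] F box [0.3 0.2 0.5] J [ 0.55  0.37  1.19 -0.    1.59  2.29]
1.9 [0.192 0.304]
1.8 [0.174 0.311]
1.7 [0.155 0.315]
1.6 [0.137 0.318]
1.5 [0.118 0.319]
1.4 [0.099 0.318]
1.3 [0.08  0.315]
1.2 [0.061 0.31 ]
1.1 [0.044 0.303]
1.0 [0.026 0.295]
0.9 [0.01  0.285]
0.8 [-0.005  0.273]
0.7 [-0.019  0.26 ]
0.6 [-0.031  0.246]
0.5 [-0.042  0.23 ]
0.4 [-0.051  0.214]
0.3 [-0.059  0.196]
0.2 [-0.065  0.178]
0.1 [-0.069  0.159]
-0.0 [-0.071  0.14 ]
```

Request:
apply_moves([
  [255,[-0.001,0.02,0],[0,0,0]],
  [255,[-0.001,0.02,0],[0,0,0]],
  [255,[0,0.018,0],[0,0,0]],
  [255,[0,0.018,0],[0,0,0]],
  [255,[0,0.018,0],[0,0,0]],
])

```text
time: 36.1
tool_pos: [0.5029, 0.3084, 0.3201]
eef_rot: [[0.986, -0.164, 0.014], [-0.164, -0.986, 0.018], [0.011, -0.021, -1.0]]
force: [0.5, 5.0, 0.7]
opening: 0.001
```

Run:
```python
from h import *
bp()
im=ctrl.get_image("scene"); cv2.imwrite("pics/s25.png",cv2.resize(im["pixels"][100:320,300:520],None,fx=2.7,fy=2.7))
```

```text
box pos [-0.0597  0.1337  0.3201] F box [-0.3  5.   0.7] J [0.43 0.25 1.34 0.01 1.53 2.16]
```

View pics/s25.png

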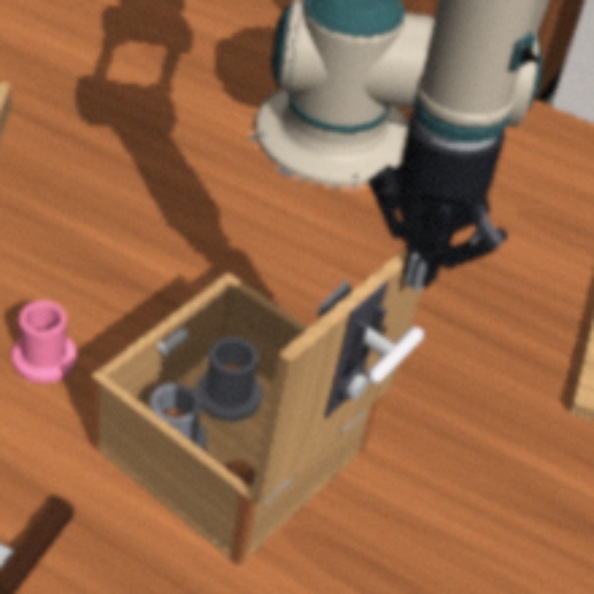

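Request:
apply_moves([
  [255,[-0.001,0.018,0.008],[0.01,0,0]],
  [255,[-0.001,0.018,0.005],[0.01,-0.01,0]],
  [255,[0,0.018,0.005],[0,0,0]],
  [255,[0,0.018,0.006],[0,0,0]],
  [255,[0,0.018,0.008],[0,0,0]],
])

```text
time: 36.78
tool_pos: [0.4899, 0.2207, 0.2915]
eef_rot: [[0.986, -0.162, 0.026], [-0.164, -0.985, 0.053], [0.017, -0.057, -0.998]]
force: [0.2, 2.4, 4.2]
opening: 0.001
```

Run:
```python
from h import *
bp()
im=ctrl.get_image("scene"); cv2.imwrite("pics/s26.png",cv2.resize(im["pixels"][100:320,300:520],None,fx=2.7,fy=2.7))
```

```text
box pos [-0.0588  0.0451  0.2915] F box [-0.2  2.4  4.2] J [0.26 0.17 1.52 0.05 1.41 1.99]
```

View pics/s26.png

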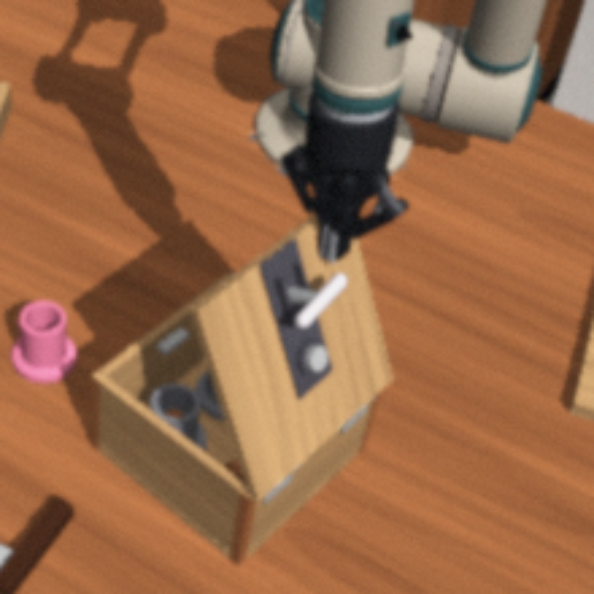

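Run:
```python
from h import *
x,y,z=bp()
R=down(-np.pi/2+YAW)
s=plan(box(-.062,.010,.280),R,n=2,grip=255)
for t in [.7,.5,.3]:
    yy,zz=closepath(t); s=plan(box(-.062,yy,zz-.004),R,n=2,grip=255,start=s)
```

```text
box pos [-0.0597  0.0421  0.2897] F box [0.9 0.2 1.9] J [0.26 0.17 1.53 0.04 1.41 1.99]
2 rows, w [-0.052 -0.015 -0.007]
[[255,[-0.0011,0.0163,0.004],[-0.026,-0.007,-0.004]],[255,[-0.0011,0.0162,0.0044],[-0.026,-0.007,-0.004]]]
2 rows, w [0. 0. 0.]
[[255,[0.0,0.0143,0.012],[0.0,0.0,0.0]],[255,[0.0,0.0143,0.012],[0.0,0.0,0.0]]]
2 rows, w [0. 0. 0.]
[[255,[-0.0,0.0117,0.015],[0.0,0.0,0.0]],[255,[-0.0,0.0117,0.015],[0.0,0.0,0.0]]]
2 rows, w [0. 0. 0.]
[[255,[0.0,0.0085,0.017],[0.0,0.0,0.0]],[255,[0.0,0.0085,0.017],[0.0,0.0,0.0]]]
```

Request:
apply_moves([
  [255,[-0.001,0.0163,0.004],[-0.026,-0.007,-0.004]],
  [255,[-0.001,0.016,0.0044],[-0.026,-0.007,-0.004]],
  [255,[0,0.0143,0.012],[0,0,0]],
  [255,[0,0.0143,0.012],[0,0,0]],
  [255,[0,0.0117,0.015],[0,0,0]],
])

```text
time: 37.45
tool_pos: [0.4739, 0.1422, 0.2371]
eef_rot: [[0.988, -0.156, -0.004], [-0.156, -0.988, -0.005], [-0.003, 0.006, -1.0]]
force: [1.5, 0.2, 1.6]
opening: 0.002
```

Run:
```python
from h import *
x,y,z=bp()
R=down(-np.pi/2+YAW); s=None
for t in [.5,.3,.1]:
    yy,zz=closepath(t); s=plan(box(-.062,yy,zz-.002),R,n=2,grip=255,start=s)
im=ctrl.get_image("scene"); cv2.imwrite("pics/s27.png",cv2.resize(im["pixels"][100:320,300:520],None,fx=2.7,fy=2.7))
```

```text
box pos [-0.0622 -0.0349  0.2371] F box [1.4 0.5 1.6] J [ 0.15  0.16  1.67 -0.    1.32  1.88]
2 rows, w [0.006 0.003 0.002]
[[255,[0.0001,0.0035,0.0045],[0.003,0.002,0.001]],[255,[0.0001,0.0035,0.0045],[0.003,0.002,0.001]]]
2 rows, w [0. 0. 0.]
[[255,[0.0,0.0085,0.017],[0.0,0.0,0.0]],[255,[0.0,0.0085,0.017],[0.0,0.0,0.0]]]
2 rows, w [0. 0. 0.]
[[255,[-0.0,0.0049,0.0184],[0.0,0.0,0.0]],[255,[-0.0,0.0049,0.0184],[0.0,0.0,0.0]]]
```

View pics/s27.png

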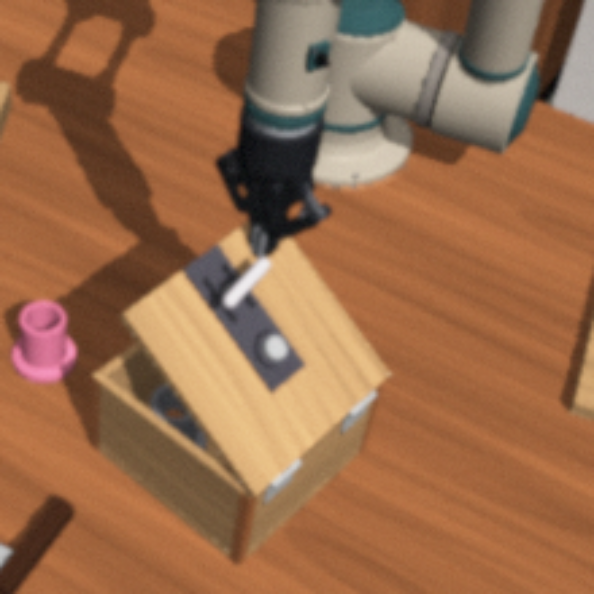

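Request:
apply_moves([
  [255,[0,0.006,0.009],[0.004,0.003,0]],
  [255,[0,0.0085,0.016],[0,0,0]],
  [255,[0,0.0085,0.017],[0,0,0]],
  [255,[0,0.005,0.018],[0,0,0]],
])

```text
time: 38.0
tool_pos: [0.467, 0.1103, 0.1731]
eef_rot: [[0.988, -0.156, -0.005], [-0.156, -0.988, -0.006], [-0.004, 0.006, -1.0]]
force: [1.3, 0.9, 1.7]
opening: -0.005
```

Run:
```python
from h import *
x,y,z=bp()
plan(box(-.062,-.071,.140),down(-np.pi/2+YAW),n=3,grip=255)
```

```text
box pos [-0.064  -0.0675  0.1731] F box [1.2 1.1 1.7] J [ 0.09  0.19  1.8  -0.01  1.16  1.82]
3 rows, w [0.006 0.004 0.002]
[[255,[0.0007,0.0011,0.011],[0.002,0.001,0.001]],[255,[0.0007,0.0011,0.011],[0.002,0.001,0.001]],[255,[0.0007,0.0011,0.011],[0.002,0.001,0.001]]]
```

Request:
apply_moves([
  [255,[0.001,0.001,0.012],[0.003,0.002,0]],
  [255,[0,0,0.011],[0,0,0]],
  [255,[0,0,0.007],[0,0,0]],
])

```text
time: 38.38
tool_pos: [0.4665, 0.1073, 0.1407]
eef_rot: [[0.988, -0.155, -0.005], [-0.155, -0.988, -0.006], [-0.005, 0.007, -1.0]]
force: [-0.5, -1.0, 2.0]
opening: 0.002
```

Request:
apply_moves([
  [255,[0,0,0.003],[0,0,0]],
  [255,[0,0,0.002],[0,0,0]],
])

```text
time: 38.62
tool_pos: [0.4666, 0.1073, 0.1403]
eef_rot: [[0.988, -0.154, -0.004], [-0.154, -0.988, -0.007], [-0.003, 0.007, -1.0]]
force: [-5.1, -1.1, 15.4]
opening: 0.002
```

Run:
```python
from h import *
bp()
im=ctrl.get_image("scene"); cv2.imwrite("pics/s28.png",cv2.resize(im["pixels"][100:320,300:520],None,fx=2.7,fy=2.7))
```

```text
box pos [-0.064  -0.0705  0.1403] F box [-4.8 -1.9 15.4] J [ 0.09  0.22  1.85 -0.01  1.08  1.81]
```

View pics/s28.png

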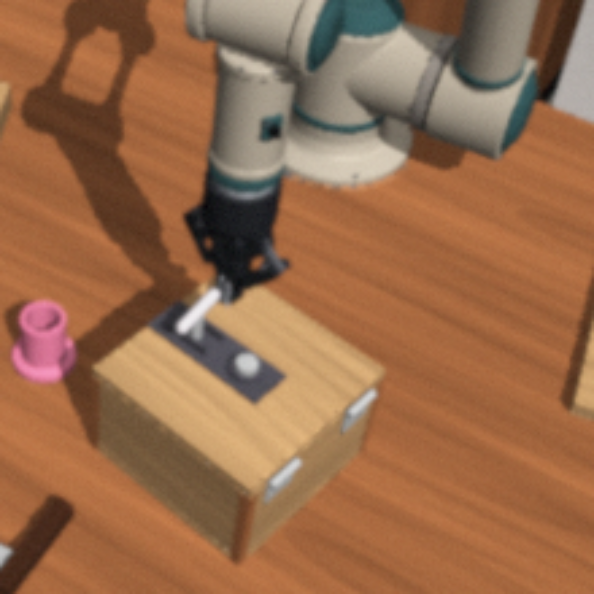

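Request:
apply_moves([
  [255,[0,0,-0.03],[0,0,0]],
  [255,[0,0,-0.04],[0,0,0]],
  [130,[0,0,-0.03],[0,0,-0.03]],
  [130,[0.03,-0.004,0],[0,0,-0.03]],
  [130,[0.03,-0.004,0],[0,0,-0.03]],
  [130,[0,0,0],[0,0,0]],
])

```text
time: 39.42
tool_pos: [0.529, 0.1116, 0.244]
eef_rot: [[0.998, -0.059, -0.001], [-0.059, -0.998, -0.005], [-0.001, 0.005, -1.0]]
force: [-0.1, -0.8, 0.0]
opening: 0.491
```

Run:
```python
from h import *
bp()
im=ctrl.get_image("wrist"); cv2.imwrite("pics/w29.png",im["pixels"])
print([(round(x["confidence"],2),np.round(cw(im,x["point"]),3).tolist()) for x in ctrl.landmark_of(im,"bar")], box(0,-.06,.1715))
C=cloud(im); c=box(0,-.06,.17); m=(C[...,2]>.168)&(C[...,2]<.19)&(np.hypot(C[...,0]-c[0],C[...,1]-c[1])<.05)
P=C[m][:,:2]; print(len(P),P.mean(0)); u=np.linalg.svd(P-P.mean(0))[2][0]; print("bar dir",np.arctan2(u[1],u[0])-YAW, "ztop",np.percentile(C[m][:,2],95))
m=(C[...,2]>.12)&(C[...,2]<.15)&(np.hypot(C[...,0]-BC[0],C[...,1]-BC[1])<.1); A=C[m]; print(np.percentile(A[:,2],[10,50,90]))
plan(box(0,-.06,.19),down(YAW-1.475),n=2,grip=130)
```

```text
box pos [-0.003  -0.0565  0.244 ] F box [ 0.  -0.8  0. ] J [ 0.08  0.22  1.57 -0.    1.35  1.71]
[(0.87, [0.531, 0.109, 0.175])] [0.53145939 0.10764736 0.1715    ]
1641 [0.53526974 0.10782159]
bar dir 3.2757864950035342 ztop 0.17961171398512893
[0.13233263 0.13332866 0.13629687]
2 rows, w [0.005 0.004 0.003]
[[130,[0.0027,0.0016,0.0269],[0.003,0.002,0.001]],[130,[0.0026,0.0017,0.0269],[0.003,0.002,0.001]]]
```

View pics/w29.png

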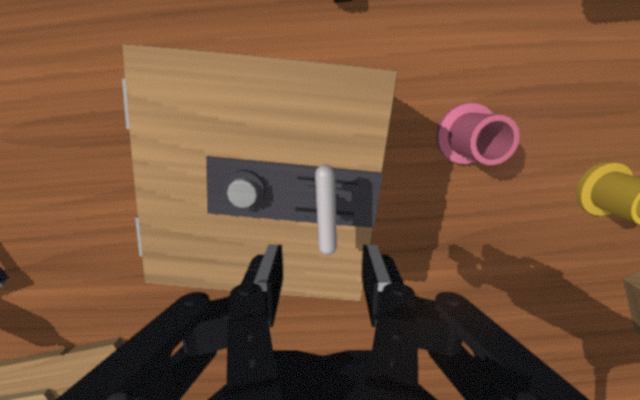

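Request:
apply_moves([
  [130,[0.002,0.0025,0.025],[0,0,-0.015]],
  [130,[0.001,0.001,0.025],[0,0,-0.01]],
  [130,[0,0,0.02],[0,0,0]],
  [130,[0,0,0.005],[0,0,0]],
  [130,[0,0,0],[0,0,0]],
])

```text
time: 40.15
tool_pos: [0.5233, 0.108, 0.1674]
eef_rot: [[0.999, -0.033, -0.007], [-0.033, -0.999, -0.005], [-0.007, 0.005, -1.0]]
force: [0.4, -0.2, 0.3]
opening: 0.489
```

Run:
```python
from h import *
bp(); plan(box(0,-.06,.166),down(YAW-1.45),n=1,grip=130)
```

```text
box pos [-0.0081 -0.0609  0.1674] F box [ 0.5 -0.2  0.3] J [ 0.08  0.27  1.7  -0.    1.18  1.68]
1 rows, w [0.005 0.007 0.004]
[[130,[0.0082,0.0001,0.0014],[0.005,0.007,0.004]]]
```

Request:
apply_moves([
  [130,[0.007,0,0],[0.004,0.006,0]],
  [130,[0.001,0,0.001],[0,0,0]],
  [255,[0,0,0],[0,0,0]],
  [255,[0,0,0],[0,0,0]],
  [255,[0,0,0],[0,0,0]],
], newtons=40)

```text
time: 40.78
tool_pos: [0.5331, 0.1081, 0.1689]
eef_rot: [[0.999, -0.033, 0.004], [-0.033, -0.999, 0.0], [0.004, -0.0, -1.0]]
force: [0.6, -0.0, -1.3]
opening: 0.142
```

Run:
```python
from h import *
bp(); o=ctrl.get_obs(); R=np.array(o["eef_rot"]); print(YAW-np.arctan2(R[1,1],R[0,1]),o["opening"])
```

```text
box pos [ 0.0016 -0.0593  0.1689] F box [ 0.6  0.1 -1.3] J [ 0.07  0.28  1.69 -0.    1.17  1.68]
1.4459040705475967 0.14200901736249533
```

Request:
apply_moves([
  [255,[0,0,0],[0,0,-0.145]],
  [255,[0,0,0],[0,0,-0.145]],
  [255,[0,0,0],[0,0,-0.145]],
  [255,[0,0,0],[0,0,-0.145]],
  [255,[0,0,0],[0,0,-0.145]],
  [255,[0,0,0],[0,0,-0.145]],
  [255,[0,0,0],[0,0,-0.145]],
  [255,[0,0,0],[0,0,-0.145]],
  [255,[0,0,0],[0,0,-0.145]],
  [255,[0,0,0],[0,0,0]],
])

```text
time: 42.02
tool_pos: [0.5318, 0.1098, 0.1689]
eef_rot: [[0.257, 0.966, 0.001], [0.966, -0.257, 0.004], [0.004, 0.0, -1.0]]
force: [-0.2, 0.3, -0.5]
opening: 0.145
```

Run:
```python
from h import *
bp(); o=ctrl.get_obs(); R=np.array(o["eef_rot"]); print(YAW-np.arctan2(R[1,1],R[0,1]),o["opening"],o["moment"])
```

```text
box pos [ 0.     -0.0578  0.1689] F box [-0.2  0.3 -0.5] J [0.07 0.28 1.69 0.   1.18 0.33]
0.10186545084819623 0.14461579669045949 [-0.02018718 -0.05597028 -0.00295191]
```

Request:
apply_moves([
  [255,[0,0,0],[0,0,-0.1]],
  [255,[0,0,0],[0,0,-0.02]],
  [255,[0,0,0],[0,0,0]],
  [150,[0,0,0],[0,0,0]],
  [130,[0,0,0],[0,0,0]],
  [130,[0,0,-0.02],[0,0,0]],
  [130,[0,0,-0.03],[0,0,0]],
  [255,[0,0,0],[0,0,0]],
  [255,[0,0,0],[0,0,0]],
  [255,[0,0,0],[0,0,0]],
])

```text
time: 43.28
tool_pos: [0.5304, 0.1094, 0.2176]
eef_rot: [[0.147, 0.989, -0.003], [0.989, -0.147, 0.003], [0.003, -0.003, -1.0]]
force: [0.6, -0.2, 0.0]
opening: 0.001
```

Run:
```python
from h import *
bp(); o=ctrl.get_obs(); R=np.array(o["eef_rot"]); print(YAW-np.arctan2(R[1,1],R[0,1]),o["opening"])
plan(box(0,-.06,.195),down(YAW),n=2,grip=255)
im=ctrl.get_image("wrist"); cv2.imwrite("pics/w30.png",im["pixels"])
```

```text
box pos [-0.0013 -0.0585  0.2176] F box [ 0.6 -0.1  0. ] J [0.07 0.24 1.61 0.   1.29 0.22]
-0.010139483529628512 0.0006876156800258105
2 rows, w [-0.003 -0.003  0.01 ]
[[255,[-0.0008,0.0007,0.0113],[-0.002,-0.001,0.005]],[255,[-0.0008,0.0006,0.0113],[-0.002,-0.001,0.005]]]
```

View pics/w30.png

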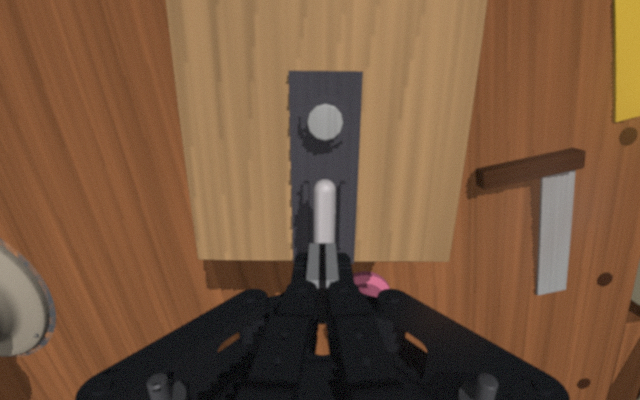

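Request:
apply_moves([
  [255,[-0.001,0.001,0.012],[0,0,0.005]],
  [255,[-0.0005,0,0.012],[0,0,0.005]],
  [255,[0,0,0.009],[0,0,0]],
  [255,[0,0,0.009],[0,0,0]],
  [255,[0,0,0.008],[0,0,0]],
  [255,[0,0,0.006],[0,0,0]],
])

```text
time: 44.08
tool_pos: [0.5312, 0.1076, 0.1604]
eef_rot: [[0.158, 0.987, -0.002], [0.987, -0.158, 0.003], [0.002, -0.003, -1.0]]
force: [-8.4, -0.5, 36.5]
opening: -0.004
```

Run:
```python
from h import *
bp()
```

```text
box pos [-0.0003 -0.0601  0.1604] F box [-8.3 -1.8 36.5] J [0.07 0.28 1.7  0.   1.16 0.23]
```

Bottomed with 36 N at the expected height. Retreat and check.

Request:
apply_moves([
  [255,[0,0,-0.02],[0,0,0]],
  [255,[0,0,-0.05],[0,0,0]],
  [255,[0,0,-0.06],[0,0,0]],
  [0,[-0.06,0,-0.06],[0,0,0]],
  [0,[-0.04,0,-0.02],[0,0,0]],
  [0,[0,0,0],[0,0,0]],
  [0,[0,0,0],[0,0,0]],
])

```text
time: 44.95
tool_pos: [0.5184, 0.0227, 0.3561]
eef_rot: [[0.156, 0.988, -0.006], [0.988, -0.156, 0.002], [0.001, -0.006, -1.0]]
force: [0.4, -0.6, -0.1]
opening: 0.843
```

Run:
```python
from h import *
bp()
im=ctrl.get_image("wrist"); cv2.imwrite("pics/w31.png",im["pixels"])
for t in ["bar","lid_edge","button_top"]: print(t,[(round(x["confidence"],2),np.round(cw(im,x["point"]),3).tolist()) for x in ctrl.landmark_of(im,t)])
C=cloud(im); c=box(0,-.06,.17); m=(C[...,2]>.147)&(np.hypot(C[...,0]-c[0],C[...,1]-c[1])<.04)
P=C[m]; print(len(P),np.percentile(P[:,2],[50,95,99]) if len(P) else "")
m=(C[...,2]>.12)&(C[...,2]<.145)&(np.hypot(C[...,0]-BC[0],C[...,1]-BC[1])<.1); print(np.percentile(C[m][:,2],[10,50,90]))
im=ctrl.get_image("scene"); cv2.imwrite("pics/s31.png",im["pixels"])
im=ctrl.get_image("top"); 
for t in ["mallet","square","offcut","sleeve"]: print(t,[(round(x["confidence"],2),np.round(cw(im,x["point"]),3).tolist()) for x in ctrl.landmark_of(im,t)])
```

```text
box pos [ 0.0005 -0.146   0.3561] F box [ 0.5 -0.5 -0.1] J [-0.09  0.15  1.39  0.    1.61  0.07]
bar [(0.6, [0.53, 0.109, 0.15])]
lid_edge [(0.98, [0.526, 0.065, 0.134])]
button_top [(0.77, [0.543, 0.177, 0.153])]
828 [0.15341293 0.15546305 0.15612911]
[0.13223458 0.13346196 0.13649587]
mallet []
square [(0.59, [0.769, 0.083, -0.001]), (0.55, [0.54, 0.168, -0.002])]
offcut [(0.75, [0.554, 0.271, 0.118]), (0.64, [0.29, -0.394, 0.001])]
sleeve [(0.6, [0.562, -0.067, -0.004]), (0.54, [0.479, -0.269, -0.002])]
```

View pics/w31.png

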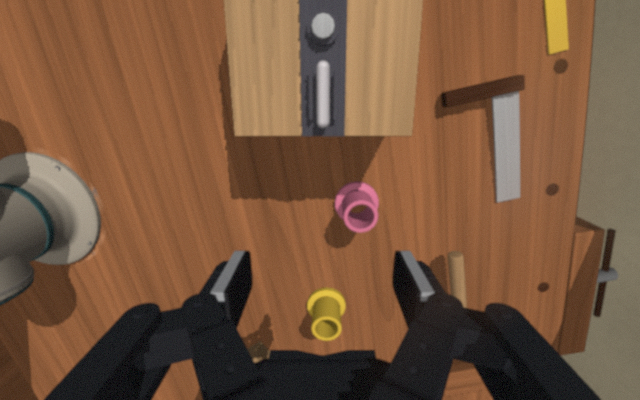

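View pics/s31.png

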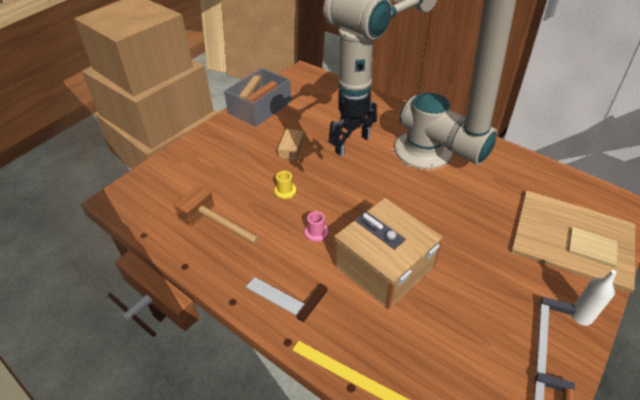

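```bash
python3 -c "
from bench import ctrl
print(ctrl.sign_off())"
```

```text
the job is handed in; nothing more can be done
None
```

I handed the job in at about 45 s of the 210 s allowed. Both grey sleeves on the bench are in the box, and the lid is closed and locked. One force reading along the way may count against it.

- **Sequence:** I pressed the button, turned the popped handle 1.48 rad, and swung the lid to about 1.86 rad. I put the sleeves on spigot0 and spigot1 and pressed each down. Then I closed the lid, turned the handle back to about 0 and pushed it in with about 36 N.
- **Sleeves:** their tops measured 80.1 and 80.7 mm above the bench, where 80 mm means fully home.
- **Lid and handle:** the lid's top face lies at about 133 mm, flat on the box. After I let go, the bar's top stayed at 153–156 mm, which matches locked in. The button is back out.
- **Bench:** no grey sleeve is left. The pink and yellow look-alikes, the square and the offcut are where they were. The detector missed the mallet in the last top picture, but the scene picture shows it in its original place.

**Possible fault:** while I lowered the first sleeve, the gripper's outer linkage seems to have rested on the box's front rim. The wrist force read 49 N, then 34 N on a second try. If that linkage counts as gripper body, the first reading passes the 40 N limit. After that I let each sleeve go partway down its spigot, where it dropped home, and pressed it with the fingertips only.

**Joint limit:** while I backed away from the opened lid, joint 4 read −1.18, which is its limit to the rounding shown. I saw no reading beyond it.

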